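Find the heavy side of a cone winder's hand wheel and hold it down

TASK

The hand wheel of the cone winder has a weight cast in on one side that cannot be seen, and its bearing is too stiff for the wheel to swing down by itself. Turn the wheel by hand to feel which side is heavy, bring that heavy side straight down below the axle, and finish while holding: keep the wheel's rim gripped between the fingers and still, so that I can lock the axle. Leave the thread cones, bobbin, tape and the other things on the table where they are.

Things in the scene. Friction and masses are not known exactly. Their poses are not given: they have to be found in the camera images.
- winder: Cone winder bolted to the table. Origin: under its 14 mm base plate (x -95 to 95, y -55 to 285 mm), straight below the wheel's middle. The level axle runs along its y axis: hand wheel at y = 0, axle bush (36 mm across) at 58 to 75, white gearbox (60 mm wide, 139 mm high) at 75 to 150, thread cone on the axle (47 mm radius) at 152 to 270. The wheel turns in the winder's x-z plane.
- wheel_axle (a point): Centre of the hand wheel, 125 mm above the table; fixed, axes as the winder's. The wheel: aluminium disc, radius 90 mm, 24 mm thick (y = -12 to 12), its top 215 mm above the table. Faces flat and free near the rim (hub of 22 mm radius, 17 mm from the middle): the rim can be pinched across its thickness, 45 degrees to either side of the top.
- wheel_tape (a point): Point on the wheel's rim under a strip of white paper tape, 90 mm from the axle; turns with the wheel. The tape and the six dark dimples show how far the wheel has turned, but not where the weight is: in every run the weight sits at another angle from the tape. The wheel is harder to turn while its heavy side rises, easier while it sinks.
- wheel (a joint): Turn of the wheel about the winder's +y, rad, endless; growing carries the top towards the winder's +x; 0: tape at the top; starts within 0.6 of 0. The bearing drags with 0.38 N m both ways; the weight adds or takes up to 0.24 to 0.33 N m when level with the axle, nothing straight above or below. So the wheel stays where it is left. At the start the heavy side is at least 0.6 rad from down.
- cone_a: Bystander: cone of off-white thread, standing, 68 mm across the foot, 112 mm high; origin at its foot.
- bobbin: Bystander: wooden bobbin, standing, 48 mm across, 47 mm high; origin at its foot.
- tape: Bystander: roll of brown tape lying flat, 90 mm across, 24 mm high; origin at its underside.
- flask: Bystander: green bottle, 62 mm across, 170 mm high; origin at its foot.
- mug: Bystander: white mug, 80 mm across, 90 mm high; origin at its foot.
- driver: Bystander: screwdriver lying on the table; origin at its underside.
- cone_b: Bystander: cone of grey thread, standing, 68 mm across, 112 mm high; origin at its foot.

How it is judged:
At the end, for the whole second after the job is handed in: The wheel's hidden weight (slug_c0, its centre 58 mm from the axle) is straight below the axle to within about 17 degrees either way, the fingers still grip the wheel with more than 5 N, and the wheel is still (under 0.1 rad/s). The other things stand within 40 mm of where they were (height (world z) of slug_c0 below 0.0696 m and contact force between the fingers and wheel above 5 N and velocity of joint wheel between -0.1 and 0.1 rad/s); the arm keeps its last pose, push and grip.
It fails at once if one of the other things on the table is pushed away or knocked over (distance of any of cone_a, bobbin, tape, flask, mug, driver, cone_b from where it was at the start of the episode above 0.04 m or angle between any of cone_a, bobbin, flask, mug, cone_b's own z axis and vertical above 0.6 rad).
It also fails if it takes over 72 s, if anything falls off the work surface, if the arm or the gripper's body presses on something with over 40 N, if the wrist force passes 120 N, or if a joint passes its speed limit or range.

ROBOT

A 6-joint arm with a two-finger parallel gripper is mounted at the origin on the work surface. World frame = base frame: x ahead of the robot, y to its left, z up, the work surface at z = 0. Lengths are in m, angles in rad, forces in N, time in s.
With the tool pointing down it reaches from about 0.35 to 0.975 m from the base axis. Payload 4.9 kg.
Tool frame: the origin (TCP) lies midway between the tips of the shut fingers; the grasp point (between the pads) lies 19 mm behind it (pinch_z is the z of the grasp point in the tool frame, in m); z points along the fingers, y is the line along which they close (so a half turn about z gives the same grasp; the last joint's range is limited). The gripper opens to 85 mm and grips with 20 to 120 N. Pads are 22 mm wide; open, the fingers measure 114 mm over their backs; the gripper's body (76 mm by 85 mm) begins 54 mm behind the grasp point. The pads swing forward as they close: fully open they stand 13 mm farther back than shut.
Start: joints at [-1.278, 0.053, 1.613, -0, 1.476, -0.119], TCP at [0.25, -0.573, 0.231] pointing down, gripper open.
Joint ranges: [-3.01, 3.01], [-1.01, 2.22], [0.06, 2.58], [-1.02, 4.17], [0.09, 2.62], [-3.14, 3.14]. Speed limits (rad/s): [2.57, 2.57, 3.14, 3.14, 3.14, 3.14].

INTERFACE

Orientations are given as a rotation vector (axis times angle).
In Python, from plant import sense, camera, camera_params, sign_off, pinch_z gives the robot as it stands.
- The arm moves only by the tool servo_tool, never from a script. Its argument "commands" is a list of rows, each an object of numbers: "rx", "ry", "rz": the turn, a rotation vector about the world's x, y, z in degrees; "x", "y", "z": the shift along the world's x, y, z in m; "claw": the finger opening in m, from 0 to 0.0854. A call has exactly 10 rows; each row shifts and turns the commanded pose from where the row before left it; what a row does not reach is not made up. A row lasts 1/8 s, in which the tool goes at most 62.5 mm and 10.7 degrees, less where a joint would pass 70% of its speed; a pose out of reach is approached as far as the arm can. A call with a gripper value outside its range is refused whole. The fingers move at their own pace and stop on an object; "grip_force" is the grip in N (left out, the last holds). Time passes only in rows, so rows that do not move let the fingers close, or fill a call up. It gives the time, the measured TCP pose, the force, the opening and the grip force at its end, in the units of the state.
- sense(): the state, without advancing time (a new reading comes with each control period).
- camera(name): name is "side" or "top"; returns (picture, depth): 420x560x3 uint8, red, green, blue; 420x560 float32, m along the optical axis (not along the pixel's ray), 0 where there is no reading.
- camera_params(name): a dict with "fx", "fy", "cx", "cy" (pixels), "pose" (4x4, takes a point from camera to world coordinates). Camera axes: x right, y up, looking along -z (the intrinsics and any distortion apply to the point x, -y, -z); pixel columns grow to the right and rows downward; lengths in m; the calibration is good to about 2 mm. A picture is of the moment at which its call begins. camera_params takes no time and is no camera call.
- sign_off(): hands the job in; it is judged then, once.
The state is a dict: "time_s": time; "joints": joint angles; "qvel": joint speeds; "joint_torque": joint torques, N m; "tcp_pos": TCP position; "orientation": TCP orientation; "ft_force": force on the tool from outside, world axes, zero at the start; "moment": the same for the moment, N m; "width": finger opening in m; "grasp_force": force on a finger pad.
Only numpy, scipy, OpenCV 4.12 (cv2) and the standard library are available. Lean on these libraries where they do the work, as an engineer would, in place of code of your own. Each camera call takes 0.05 s, during which the arm holds its last target. There are 200 camera calls.

## Working session

There is one attempt and no reset: what is moved stays moved. The work goes in short steps, Python scripts to look and compute and a tool call to move; the robot and the scene stay as the last step left them, time stands still between calls to the robot, and variables do not carry over. Pictures are saved under pics/ and viewed, at most 10 in all, crops included, and the job is handed in when it is done.

Besides the shell and the picture viewer there is one more tool, called after "Request:" as name([rows], argument=value, ...), one row to a line, values as JSON. servo_tool: Moves the arm, as the interface text tells. Its arguments: {"type":"object","properties":{"commands":{"type":"array"},"grip_force":{"type":"number"}},"required":["commands"]}

```bash
mkdir -p pics; ls; python3 - <<'E'
from plant import *
import cv2,numpy as np
for n in("side","top"):
    p,d=camera(n); cv2.imwrite(f"pics/{n}0.png",p[:,:,::-1]); np.save(f"pics/{n}0.npy",d)
    c=camera_params(n); print(n,c)
print(pinch_z,sense())
E
```

```text
pics
side {'fx': 452.2590007506386, 'fy': 452.2590007506386, 'cx': 282.12738469003773, 'cy': 214.50322515804322, 'pose': array([[ 0.91355776,  0.30408325, -0.27008444,  0.17133936],
       [-0.40662482,  0.69640886, -0.59132982, -0.84214745],
       [ 0.00827571,  0.65003698,  0.75985751,  1.24961198],
       [ 0.        ,  0.        ,  0.        ,  1.        ]])}
top {'fx': 432.46920090545433, 'fy': 432.46920090545433, 'cx': 279.77110108457197, 'cy': 215.0642578293406, 'pose': array([[-0.02038921,  0.99648501, -0.08125208,  0.45597054],
       [-0.99967407, -0.02156819, -0.01365893, -0.00384965],
       [-0.01536338,  0.0809471 ,  0.99659999,  1.43458806],
       [ 0.        ,  0.        ,  0.        ,  1.        ]])}
-0.0187 {'time_s': 0.1, 'joints': array([-1.27799024e+00,  5.33054508e-02,  1.61417707e+00,  2.89414624e-05,
        1.47599499e+00, -1.19008029e-01]), 'qvel': array([-9.64917363e-05, -1.76328768e-03, -1.09761866e-03, -1.37821078e-03,
        1.90748389e-03,  6.21848217e-04]), 'joint_torque': array([-3.07595274e-04, -3.94901991e+01, -3.71365070e+01, -7.62695345e-05,
        3.89679961e-03, -5.79224519e-06]), 'tcp_pos': array([ 0.2500078 , -0.57219664,  0.23016472]), 'orientation': array([-3.07338980e+00, -6.41926089e-01,  2.11752191e-04]), 'ft_force': array([-0.53409853,  0.49952684,  0.48745382]), 'moment': array([ 0.02003661,  0.02709807, -0.02203127]), 'grasp_force': 0.0, 'width': 0.08531614905494661}
```

View pics/side0.png

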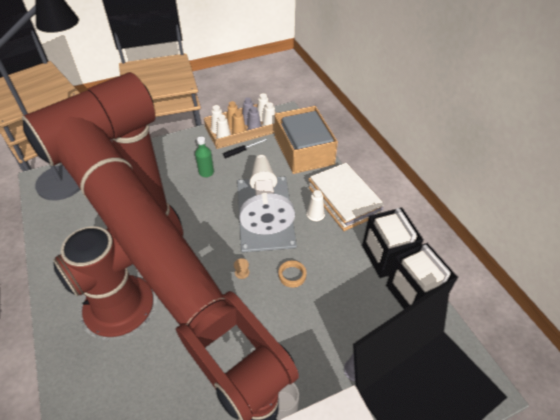

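View pics/top0.png

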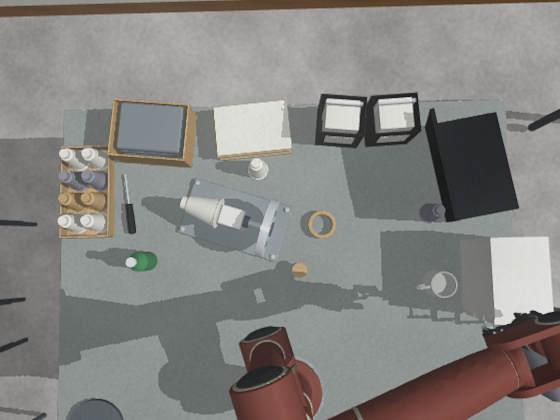

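The side view shows the wheel's face near (267,214); the top view shows it edge-on near (268,228), with the gearbox to its left (world +y), the bobbin at (300,269), the roll at (321,224) and cone_a at (258,169).

```bash
cat > h.py <<'E'
from plant import *
import cv2,numpy as np
def cloud(n,d):
    c=camera_params(n); v,u=np.mgrid[:420,:560]
    P=np.stack([(u-c["cx"])/c["fx"]*d,-(v-c["cy"])/c["fy"]*d,-d],-1)
    return P@c["pose"][:3,:3].T+c["pose"][:3,3]
def proj(n,p):
    c=camera_params(n); q=(np.asarray(p)-c["pose"][:3,3])@c["pose"][:3,:3]
    return np.stack([c["cx"]+c["fx"]*q[...,0]/-q[...,2],c["cy"]-c["fy"]*q[...,1]/-q[...,2]],-1)
E
python3 - <<'E'
from h import *
d=np.load("pics/side0.npy");P=cloud("side",d)
p=cv2.imread("pics/side0.png")
t=np.load("pics/top0.npy");T=cloud("top",t)
for n,(u,v) in dict(bob=(300,269),tape=(311,224),cone=(258,169),flask=(145,261),drv=(129,218),mug=(444,285),coneb=(432,212),gear=(232,217)).items(): print(n,T[v,u].round(3))
# top: wheel points
m=np.zeros(t.shape,bool);m[190:270,245:295]=1
W=T[m&(T[...,2]>.15)&(T[...,2]<.23)];print(len(W),W.min(0),W.max(0))
c=W[:,:2].mean(0);s=np.linalg.svd(W[:,:2]-c)[2];print(c,s, np.ptp((W[:,:2]-c)@s.T,axis=0))
# side: face plane
m=np.zeros(d.shape,bool);m[180:250,232:302]=1
S=P[m&(P[...,2]>.05)&(P[...,2]<.225)]
rng=np.random.default_rng(0);best=None
for i in range(500):
    q=S[rng.choice(len(S),3,0)];n=np.cross(q[1]-q[0],q[2]-q[0]);n/=np.linalg.norm(n)+1e-9
    if abs(n[2])>.3: continue
    k=abs((S-q[0])@n)<.003
    if best is None or k.sum()>best.sum():best=k
F=S[best];c=F.mean(0);n=np.linalg.svd(F-c)[2][2];n*=-np.sign(n[1]);print(len(F),"face",c,n,F[:,2].max(),F[:,2].min())
e=np.cross(n,[0,0,1]);e/=np.linalg.norm(e);h=(F-c)@e;print("lateral",h.min(),h.max(),e)
B=T[(T[...,2]>.008)&(T[...,2]<.02)&(T[...,0]>.25)&(T[...,0]<.6)&(abs(T[...,1]-.1)<.25)]
print(cv2.minAreaRect((B[:,:2]*1000).astype(np.float32)))
cv2.imwrite("pics/c1.png",cv2.resize(p[160:300,200:360],None,fx=5,fy=4.2,interpolation=3)[:600])
E
```

```text
bob [ 0.395 -0.046  0.04 ]
tape [ 0.54  -0.086  0.019]
cone [0.711 0.08  0.097]
flask [0.432 0.428 0.114]
drv [0.572 0.51  0.028]
mug [ 0.333 -0.513  0.009]
coneb [ 0.565 -0.457  0.093]
gear [ 0.456 -0.004  1.435]
533 [0.44041553 0.01812949 0.15022149] [0.6087527  0.09208262 0.22143922]
[0.52234436 0.05497544] [[-0.95015289  0.31178435]
 [-0.31178435 -0.95015289]] [0.17156274 0.02512909]
1256 face [0.52157347 0.04292595 0.13513283] [-0.31219385 -0.95001099  0.00375721] 0.2192126769424263 0.05020732314910603
lateral -0.08922396395232905 0.08808877665547965 [-0.9500177   0.31219605  0.        ]
((425.435302734375, 100.11225891113281), (499.19378662109375, 348.9693603515625), 89.89064025878906)
```

View pics/c1.png

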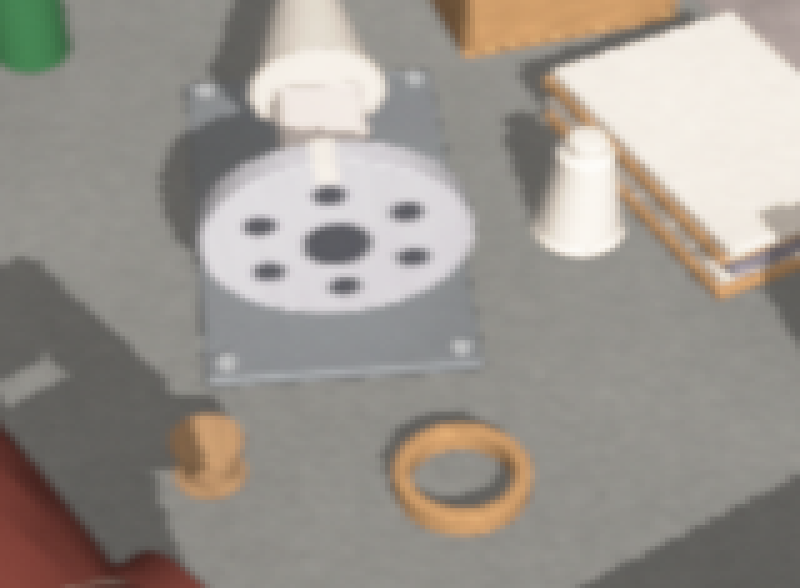

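The crop shows the tape strip at about (325,165), close to the top of the wheel. The winder's yaw is −18.2° and the wheel centre is near (0.524, 0.0545). I'll move above the wheel.

Request:
servo_tool([
  {"x":0.0195,"y":0.045,"z":0.008,"rz":9.9},
  {"x":0.0195,"y":0.045,"z":0.008,"rz":9.9},
  {"x":0.0195,"y":0.045,"z":0.008,"rz":9.9},
  {"x":0.0195,"y":0.045,"z":0.008,"rz":9.9},
  {"x":0.0195,"y":0.045,"z":0.008,"rz":9.9},
  {"x":0.0195,"y":0.045,"z":0.008,"rz":9.9},
  {"x":0.0195,"y":0.045,"z":0.008,"rz":9.9},
  {"x":0.0195,"y":0.045,"z":0.008,"rz":9.9},
  {"x":0.0195,"y":0.045,"z":0.008,"rz":9.9},
  {"x":0.0195,"y":0.045,"z":0.008,"rz":9.9},
], grip_force=80)

```text
schema error: expected keys rx, ry, rz, x, y, z, claw
```

Request:
servo_tool([
  {"x":0.0195,"y":0.045,"rz":9.9},
  {"x":0.0195,"y":0.045,"rz":9.9},
  {"x":0.0195,"y":0.045,"rz":9.9},
  {"x":0.0195,"y":0.042,"rz":9.6},
  {},
  {},
  {},
  {},
  {},
  {},
])

```text
schema error: expected keys rx, ry, rz, x, y, z, claw
```

```bash
cat >> h.py <<'E'
from scipy.spatial.transform import Rotation as Ro
YW=np.array([.312,.950,0]);XW=np.array([.950,-.312,0]);C=np.array([.524,.0545,.125])
def st():
    s=sense();R=Ro.from_rotvec(s["orientation"]).as_matrix();p=s["tcp_pos"]-C
    print("t",round(s["time_s"],2),"tcp",s["tcp_pos"].round(4),"j",s["joints"].round(2),"w",round(s["width"],4),"gf",round(s["grasp_force"],1))
    print(" tool z in winder (x,y,z)",[round(float(R[:,2]@a),3) for a in(XW,YW,[0,0,1])]," tool y.YW",round(float(R[:,1]@YW),4),round(float(R[:,1]@XW),4))
    print(" rel winder",(p@XW).round(4),(p@YW).round(4),p[2].round(4),"polar deg",np.degrees(np.arctan2(p@XW,p[2])).round(2),"r",np.hypot(p@XW,p[2]).round(4))
    F,M=s["ft_force"],s["moment"]
    print(" F",(F@XW).round(2),(F@YW).round(2),F[2].round(2),"M",(M@XW).round(3),(M@YW).round(3),M[2].round(3)," pxF.Y",np.cross(p,F)@YW.round(3))
E
python3 -c "from h import *;st()"
```

```text
t 0.1 tcp [ 0.25   -0.5722  0.2302] j [-1.28  0.05  1.61  0.    1.48 -0.12] w 0.0853 gf 0.0
 tool z in winder (x,y,z) [-0.001, 0.002, -1.0]  tool y.YW -0.7457 0.6662
 rel winder -0.0648 -0.6808 0.1052 polar deg -31.63 r 0.1235
 F -0.66 0.31 0.49 M 0.011 0.032 -0.022  pxF.Y -0.03818099190153386
```

Request:
servo_tool([
  {"x":0.0195,"y":0.045,"z":0.008,"rx":0,"ry":0,"rz":9.9,"claw":0.085},
  {"x":0.0195,"y":0.045,"z":0.008,"rx":0,"ry":0,"rz":9.9,"claw":0.085},
  {"x":0.0195,"y":0.045,"z":0.008,"rx":0,"ry":0,"rz":9.9,"claw":0.085},
  {"x":0.0195,"y":0.045,"z":0.008,"rx":0,"ry":0,"rz":9.9,"claw":0.085},
  {"x":0.0195,"y":0.045,"z":0.008,"rx":0,"ry":0,"rz":9.9,"claw":0.085},
  {"x":0.0195,"y":0.045,"z":0.008,"rx":0,"ry":0,"rz":9.9,"claw":0.085},
  {"x":0.0195,"y":0.045,"z":0.008,"rx":0,"ry":0,"rz":9.9,"claw":0.085},
  {"x":0.0195,"y":0.045,"z":0.008,"rx":0,"ry":0,"rz":9.9,"claw":0.085},
  {"x":0.0195,"y":0.045,"z":0.008,"rx":0,"ry":0,"rz":9.9,"claw":0.085},
  {"x":0.0195,"y":0.045,"z":0.008,"rx":0,"ry":0,"rz":9.9,"claw":0.085},
], grip_force=80)

```text
time_s: 1.35
tcp_pos: [0.4453, -0.1211, 0.3112]
orientation: [-1.501, -2.76, 0.0]
ft_force: [1.1, -1.2, -0.0]
width: 0.0852
grasp_force: 0.0
```

Request:
servo_tool([
  {"x":0.0195,"y":0.045,"z":0,"rx":0,"ry":0,"rz":9.9,"claw":0.085},
  {"x":0.0195,"y":0.045,"z":0,"rx":0,"ry":0,"rz":9.9,"claw":0.085},
  {"x":0.0195,"y":0.045,"z":0,"rx":0,"ry":0,"rz":9.9,"claw":0.085},
  {"x":0.0195,"y":0.042,"z":0,"rx":0,"ry":0,"rz":9.6,"claw":0.085},
  {"x":0,"y":0,"z":0,"rx":0,"ry":0,"rz":0,"claw":0.085},
  {"x":0,"y":0,"z":0,"rx":0,"ry":0,"rz":0,"claw":0.085},
  {"x":0,"y":0,"z":0,"rx":0,"ry":0,"rz":0,"claw":0.085},
  {"x":0,"y":0,"z":0,"rx":0,"ry":0,"rz":0,"claw":0.085},
  {"x":0,"y":0,"z":0,"rx":0,"ry":0,"rz":0,"claw":0.085},
  {"x":0,"y":0,"z":0,"rx":0,"ry":0,"rz":0,"claw":0.085},
])

```text
time_s: 2.6
tcp_pos: [0.5231, 0.054, 0.3114]
orientation: [0.495, 3.102, 0.0]
ft_force: [-0.8, -0.1, -0.1]
width: 0.0848
grasp_force: 0.0
```

```bash
python3 -c "from h import *;st()"
```

```text
t 2.6 tcp [0.5231 0.054  0.3114] j [-0.04 -0.22  1.74 -0.    1.62 -1.29] w 0.0848 gf 0.0
 tool z in winder (x,y,z) [0.0, 0.0, -1.0]  tool y.YW 0.9999 -0.0007
 rel winder -0.0007 -0.0008 0.1864 polar deg -0.2 r 0.1864
 F -0.74 -0.34 -0.15 M 0.016 -0.006 0.05  pxF.Y -0.13892169103308533
```

Request:
servo_tool([
  {"x":0,"y":0,"z":-0.032,"rx":0,"ry":0,"rz":0,"claw":0.085},
  {"x":0.001,"y":0,"z":-0.032,"rx":0,"ry":0,"rz":0,"claw":0.06},
  {"x":0,"y":0,"z":-0.032,"rx":0,"ry":0,"rz":0,"claw":0.05},
  {"x":0,"y":0,"z":-0.032,"rx":0,"ry":0,"rz":0,"claw":0.045},
  {"x":0,"y":0,"z":0,"rx":0,"ry":0,"rz":0,"claw":0.04},
  {"x":0,"y":0,"z":0,"rx":0,"ry":0,"rz":0,"claw":0.0},
  {"x":0,"y":0,"z":0,"rx":0,"ry":0,"rz":0,"claw":0.0},
  {"x":0,"y":0,"z":0,"rx":0,"ry":0,"rz":0,"claw":0.0},
  {"x":0,"y":0,"z":0,"rx":0,"ry":0,"rz":0,"claw":0.0},
  {"x":0,"y":0,"z":0,"rx":0,"ry":0,"rz":0,"claw":0.0},
], grip_force=80)

```text
time_s: 3.85
tcp_pos: [0.525, 0.0554, 0.1847]
orientation: [0.493, 3.1, 0.004]
ft_force: [2.6, 4.9, -4.4]
width: 0.0232
grasp_force: 81.1
```

```bash
python3 - <<'E'
from h import *
st()
# row table for arc: TCP radius .059, per-row 3 deg
for a0 in(0,-30,30):
  for k in range(10):
    pass
for a in range(-45,46,3):
    a1,a2=np.radians([a,a+3]);r=.059
    d=r*(np.sin(a2)-np.sin(a1))*XW+np.array([0,0,r*(np.cos(a2)-np.cos(a1))]);print(a,a+3,(d*1000).round(2))
print(3*YW)
E
```

```text
t 3.85 tcp [0.525  0.0554 0.1847] j [-0.04 -0.15  1.89  0.    1.4  -1.29] w 0.0232 gf 81.1
 tool z in winder (x,y,z) [0.002, 0.003, -1.0]  tool y.YW 0.9999 -0.0019
 rel winder 0.0007 0.0011 0.0597 polar deg 0.64 r 0.0597
 F 0.93 5.51 -4.43 M 0.353 0.045 0.031  pxF.Y 0.058581478342295115
-45 -42 [ 2.13 -0.7   2.13]
-42 -39 [ 2.23 -0.73  2.01]
-39 -36 [ 2.33 -0.76  1.88]
-36 -33 [ 2.42 -0.79  1.75]
-33 -30 [ 2.5  -0.82  1.61]
-30 -27 [ 2.58 -0.85  1.47]
-27 -24 [ 2.65 -0.87  1.33]
-24 -21 [ 2.71 -0.89  1.18]
-21 -18 [ 2.77 -0.91  1.03]
-18 -15 [ 2.81 -0.92  0.88]
-15 -12 [ 2.85 -0.94  0.72]
-12 -9 [ 2.89 -0.95  0.56]
-9 -6 [ 2.91 -0.96  0.4 ]
-6 -3 [ 2.93 -0.96  0.24]
-3 0 [ 2.93 -0.96  0.08]
0 3 [ 2.93 -0.96 -0.08]
3 6 [ 2.93 -0.96 -0.24]
6 9 [ 2.91 -0.96 -0.4 ]
9 12 [ 2.89 -0.95 -0.56]
12 15 [ 2.85 -0.94 -0.72]
15 18 [ 2.81 -0.92 -0.88]
18 21 [ 2.77 -0.91 -1.03]
21 24 [ 2.71 -0.89 -1.18]
24 27 [ 2.65 -0.87 -1.33]
27 30 [ 2.58 -0.85 -1.47]
30 33 [ 2.5  -0.82 -1.61]
33 36 [ 2.42 -0.79 -1.75]
36 39 [ 2.33 -0.76 -1.88]
39 42 [ 2.23 -0.73 -2.01]
42 45 [ 2.13 -0.7  -2.13]
45 48 [ 2.02 -0.66 -2.24]
[0.936 2.85  0.   ]
```

Request:
servo_tool([
  {"x":-0.00196,"y":0.00064,"z":-4e-05,"rx":-0.624,"ry":-1.9,"rz":0,"claw":0},
  {"x":-0.00195,"y":0.00064,"z":-0.00011,"rx":-0.624,"ry":-1.9,"rz":0,"claw":0},
  {"x":-0.00195,"y":0.00064,"z":-0.00018,"rx":-0.624,"ry":-1.9,"rz":0,"claw":0},
  {"x":-0.00194,"y":0.00064,"z":-0.00025,"rx":-0.624,"ry":-1.9,"rz":0,"claw":0},
  {"x":-0.00193,"y":0.00063,"z":-0.00032,"rx":-0.624,"ry":-1.9,"rz":0,"claw":0},
  {"x":-0.00192,"y":0.00063,"z":-0.00039,"rx":-0.624,"ry":-1.9,"rz":0,"claw":0},
  {"x":-0.00191,"y":0.00063,"z":-0.00046,"rx":-0.624,"ry":-1.9,"rz":0,"claw":0},
  {"x":-0.00189,"y":0.00062,"z":-0.00053,"rx":-0.624,"ry":-1.9,"rz":0,"claw":0},
  {"x":-0.00187,"y":0.00061,"z":-0.0006,"rx":-0.624,"ry":-1.9,"rz":0,"claw":0},
  {"x":-0.00185,"y":0.00061,"z":-0.00067,"rx":-0.624,"ry":-1.9,"rz":0,"claw":0},
])

```text
time_s: 5.1
tcp_pos: [0.5057, 0.0616, 0.1812]
orientation: [0.439, 2.758, -0.074]
ft_force: [4.3, 4.5, -6.1]
width: 0.0228
grasp_force: 80.7
```

```bash
python3 -c "from h import *;st()"
```

```text
t 5.1 tcp [0.5057 0.0616 0.1812] j [ 0.04 -0.41  2.13 -0.13  1.09 -1.17] w 0.0228 gf 80.7
 tool z in winder (x,y,z) [0.345, 0.003, -0.939]  tool y.YW 0.9999 -0.002
 rel winder -0.0196 0.001 0.0562 polar deg -19.24 r 0.0595
 F 2.69 5.66 -6.07 M 0.44 0.285 0.291  pxF.Y 0.03217548327166431
```

Request:
servo_tool([
  {"x":-0.00183,"y":0.0006,"z":-0.00074,"rx":-0.624,"ry":-1.9,"rz":0,"claw":0},
  {"x":-0.0018,"y":0.00059,"z":-0.0008,"rx":-0.624,"ry":-1.9,"rz":0,"claw":0},
  {"x":-0.00177,"y":0.00058,"z":-0.00087,"rx":-0.624,"ry":-1.9,"rz":0,"claw":0},
  {"x":-0.00174,"y":0.00057,"z":-0.00094,"rx":-0.624,"ry":-1.9,"rz":0,"claw":0},
  {"x":-0.00171,"y":0.00056,"z":-0.001,"rx":-0.624,"ry":-1.9,"rz":0,"claw":0},
  {"x":-0.00168,"y":0.00055,"z":-0.00106,"rx":-0.624,"ry":-1.9,"rz":0,"claw":0},
  {"x":-0.00164,"y":0.00054,"z":-0.00112,"rx":-0.624,"ry":-1.9,"rz":0,"claw":0},
  {"x":-0.0016,"y":0.00053,"z":-0.00118,"rx":-0.624,"ry":-1.9,"rz":0,"claw":0},
  {"x":-0.00156,"y":0.00051,"z":-0.00124,"rx":-0.624,"ry":-1.9,"rz":0,"claw":0},
  {"x":-0.00152,"y":0.0005,"z":-0.0013,"rx":-0.624,"ry":-1.9,"rz":0,"claw":0},
])

```text
time_s: 6.35
tcp_pos: [0.4887, 0.0671, 0.1709]
orientation: [0.385, 2.415, -0.137]
ft_force: [6.7, 3.3, -6.3]
width: 0.0231
grasp_force: 80.7
```

```bash
python3 -c "from h import *;st()"
```

```text
t 6.35 tcp [0.4887 0.0671 0.1709] j [ 0.15 -0.64  2.38 -0.41  0.8  -0.91] w 0.0231 gf 80.7
 tool z in winder (x,y,z) [0.645, 0.003, -0.764]  tool y.YW 0.9999 -0.0018
 rel winder -0.0375 0.0009 0.0459 polar deg -39.24 r 0.0593
 F 5.32 5.21 -6.27 M 0.406 0.715 0.566  pxF.Y 0.008906146788227862
```

Request:
servo_tool([
  {"x":0.00152,"y":-0.0005,"z":0.0013,"rx":0.624,"ry":1.9,"rz":0,"claw":0},
  {"x":0.00156,"y":-0.00051,"z":0.00124,"rx":0.624,"ry":1.9,"rz":0,"claw":0},
  {"x":0.0016,"y":-0.00053,"z":0.00118,"rx":0.624,"ry":1.9,"rz":0,"claw":0},
  {"x":0.00164,"y":-0.00054,"z":0.00112,"rx":0.624,"ry":1.9,"rz":0,"claw":0},
  {"x":0.00168,"y":-0.00055,"z":0.00106,"rx":0.624,"ry":1.9,"rz":0,"claw":0},
  {"x":0.00171,"y":-0.00056,"z":0.001,"rx":0.624,"ry":1.9,"rz":0,"claw":0},
  {"x":0.00174,"y":-0.00057,"z":0.00094,"rx":0.624,"ry":1.9,"rz":0,"claw":0},
  {"x":0.00177,"y":-0.00058,"z":0.00087,"rx":0.624,"ry":1.9,"rz":0,"claw":0},
  {"x":0.0018,"y":-0.00059,"z":0.0008,"rx":0.624,"ry":1.9,"rz":0,"claw":0},
  {"x":0.00183,"y":-0.0006,"z":0.00074,"rx":0.624,"ry":1.9,"rz":0,"claw":0},
])

```text
time_s: 7.6
tcp_pos: [0.5054, 0.0617, 0.1811]
orientation: [0.44, 2.761, -0.074]
ft_force: [0.8, 4.8, -4.9]
width: 0.0228
grasp_force: 81.0
```

```bash
python3 -c "from h import *;st()"
```

```text
t 7.6 tcp [0.5054 0.0617 0.1811] j [ 0.04 -0.41  2.13 -0.13  1.1  -1.17] w 0.0228 gf 81.0
 tool z in winder (x,y,z) [0.342, 0.003, -0.94]  tool y.YW 0.9999 -0.002
 rel winder -0.0199 0.001 0.0561 polar deg -19.53 r 0.0595
 F -0.78 4.8 -4.9 M 0.372 0.221 0.254  pxF.Y -0.14094461814954948
```

Request:
servo_tool([
  {"x":0.00185,"y":-0.00061,"z":0.00067,"rx":0.624,"ry":1.9,"rz":0,"claw":0},
  {"x":0.00187,"y":-0.00061,"z":0.0006,"rx":0.624,"ry":1.9,"rz":0,"claw":0},
  {"x":0.00189,"y":-0.00062,"z":0.00053,"rx":0.624,"ry":1.9,"rz":0,"claw":0},
  {"x":0.00191,"y":-0.00063,"z":0.00046,"rx":0.624,"ry":1.9,"rz":0,"claw":0},
  {"x":0.00192,"y":-0.00063,"z":0.00039,"rx":0.624,"ry":1.9,"rz":0,"claw":0},
  {"x":0.00193,"y":-0.00063,"z":0.00032,"rx":0.624,"ry":1.9,"rz":0,"claw":0},
  {"x":0.00194,"y":-0.00064,"z":0.00025,"rx":0.624,"ry":1.9,"rz":0,"claw":0},
  {"x":0.00195,"y":-0.00064,"z":0.00018,"rx":0.624,"ry":1.9,"rz":0,"claw":0},
  {"x":0.00195,"y":-0.00064,"z":0.00011,"rx":0.624,"ry":1.9,"rz":0,"claw":0},
  {"x":0.00196,"y":-0.00064,"z":4e-05,"rx":0.624,"ry":1.9,"rz":0,"claw":0},
])

```text
time_s: 8.85
tcp_pos: [0.5249, 0.0554, 0.1847]
orientation: [0.493, 3.102, 0.004]
ft_force: [0.1, 5.3, -4.3]
width: 0.0226
grasp_force: 81.1
```

```bash
python3 -c "from h import *;st()"
```

```text
t 8.85 tcp [0.5249 0.0554 0.1847] j [-0.04 -0.15  1.89  0.    1.4  -1.29] w 0.0226 gf 81.1
 tool z in winder (x,y,z) [0.0, 0.003, -1.0]  tool y.YW 0.9999 -0.002
 rel winder 0.0005 0.0011 0.0597 polar deg 0.52 r 0.0597
 F -1.61 5.08 -4.34 M 0.275 0.051 -0.021  pxF.Y -0.09410605426156904
```

Request:
servo_tool([
  {"x":0.00196,"y":-0.00064,"z":-4e-05,"rx":0.624,"ry":1.9,"rz":0,"claw":0},
  {"x":0.00195,"y":-0.00064,"z":-0.00011,"rx":0.624,"ry":1.9,"rz":0,"claw":0},
  {"x":0.00195,"y":-0.00064,"z":-0.00018,"rx":0.624,"ry":1.9,"rz":0,"claw":0},
  {"x":0.00194,"y":-0.00064,"z":-0.00025,"rx":0.624,"ry":1.9,"rz":0,"claw":0},
  {"x":0.00193,"y":-0.00063,"z":-0.00032,"rx":0.624,"ry":1.9,"rz":0,"claw":0},
  {"x":0.00192,"y":-0.00063,"z":-0.00039,"rx":0.624,"ry":1.9,"rz":0,"claw":0},
  {"x":0.00191,"y":-0.00063,"z":-0.00046,"rx":0.624,"ry":1.9,"rz":0,"claw":0},
  {"x":0.00189,"y":-0.00062,"z":-0.00053,"rx":0.624,"ry":1.9,"rz":0,"claw":0},
  {"x":0.00187,"y":-0.00061,"z":-0.0006,"rx":0.624,"ry":1.9,"rz":0,"claw":0},
  {"x":0.00185,"y":-0.00061,"z":-0.00067,"rx":0.624,"ry":1.9,"rz":0,"claw":0},
])

```text
time_s: 10.1
tcp_pos: [0.5442, 0.0491, 0.1811]
orientation: [-0.439, -2.762, -0.081]
ft_force: [0.5, 5.9, -3.8]
width: 0.023
grasp_force: 81.1
```

```bash
python3 -c "from h import *;st()"
```

```text
t 10.1 tcp [0.5442 0.0491 0.1811] j [-0.09  0.12  1.65  0.08  1.71 -1.35] w 0.023 gf 81.1
 tool z in winder (x,y,z) [-0.341, 0.002, -0.94]  tool y.YW 0.9999 -0.0019
 rel winder 0.0209 0.0012 0.0561 polar deg 20.43 r 0.0599
 F -1.34 5.77 -3.79 M 0.277 -0.17 -0.22  pxF.Y 0.003950735374037201
```

```bash
python3 - <<'E'
from h import *
for i in range(8):
    s=sense();F,M=s["ft_force"],s["moment"]
    print(s["time_s"],[(a@b).round(3) for a in(F,M) for b in(XW,YW,np.array([0,0,1]))],s["joint_torque"].round(2),s["tcp_pos"].round(5))
    camera("top")
E
```

```text
10.1 [np.float64(-1.343), np.float64(5.766), np.float64(-3.795), np.float64(0.277), np.float64(-0.17), np.float64(-0.22)] [ -3.04 -42.97 -36.11  -0.57   0.97  -0.06] [0.54424 0.04911 0.18114]
10.15 [np.float64(-1.048), np.float64(6.412), np.float64(-2.653), np.float64(0.341), np.float64(0.059), np.float64(-0.167)] [ -2.47 -42.48 -36.2   -0.68   0.74  -0.1 ] [0.54458 0.04898 0.181  ]
10.2 [np.float64(0.002), np.float64(5.773), np.float64(-2.831), np.float64(0.25), np.float64(-0.066), np.float64(-0.236)] [ -3.09 -41.81 -36.31  -0.55   1.27  -0.1 ] [0.54461 0.049   0.181  ]
10.25 [np.float64(0.51), np.float64(5.045), np.float64(-4.458), np.float64(0.226), np.float64(-0.1), np.float64(-0.231)] [ -2.81 -42.29 -36.22  -0.54   1.41  -0.11] [0.54463 0.04898 0.18102]
10.3 [np.float64(0.974), np.float64(5.388), np.float64(-3.869), np.float64(0.288), np.float64(-0.087), np.float64(-0.2)] [ -2.72 -42.51 -36.19  -0.54   1.42  -0.11] [0.5446  0.04897 0.18101]
10.35 [np.float64(1.203), np.float64(5.515), np.float64(-4.391), np.float64(0.23), np.float64(-0.133), np.float64(-0.18)] [ -2.69 -42.62 -36.19  -0.53   1.46  -0.11] [0.5446  0.04897 0.18104]
10.4 [np.float64(1.244), np.float64(5.626), np.float64(-4.538), np.float64(0.307), np.float64(-0.154), np.float64(-0.279)] [ -2.67 -42.69 -36.18  -0.53   1.48  -0.11] [0.54458 0.04899 0.18104]
10.45 [np.float64(1.571), np.float64(5.566), np.float64(-3.453), np.float64(0.246), np.float64(-0.205), np.float64(-0.252)] [ -2.66 -42.73 -36.17  -0.53   1.49  -0.11] [0.54457 0.049   0.18103]
```

```bash
cat >> h.py <<'E'
import json
def log(tag):
    s=sense();s={k:(v.tolist() if hasattr(v,"tolist") else v) for k,v in s.items()};s["tag"]=tag
    open("log.jsonl","a").write(json.dumps(s)+"\n");print(tag,np.round(s["joints"],3),np.round(s["tcp_pos"],4),np.round(s["joint_torque"],2),round(s["grasp_force"],1))
E
echo ok
```

```text
ok
```

Request:
servo_tool([
  {"x":0.00183,"y":-0.0006,"z":-0.00074,"rx":0.624,"ry":1.9,"rz":0,"claw":0},
  {"x":0.0018,"y":-0.00059,"z":-0.0008,"rx":0.624,"ry":1.9,"rz":0,"claw":0},
  {"x":0.00177,"y":-0.00058,"z":-0.00087,"rx":0.624,"ry":1.9,"rz":0,"claw":0},
  {"x":0.00174,"y":-0.00057,"z":-0.00094,"rx":0.624,"ry":1.9,"rz":0,"claw":0},
  {"x":0.00171,"y":-0.00056,"z":-0.001,"rx":0.624,"ry":1.9,"rz":0,"claw":0},
  {"x":0.00168,"y":-0.00055,"z":-0.00106,"rx":0.624,"ry":1.9,"rz":0,"claw":0},
  {"x":0.00164,"y":-0.00054,"z":-0.00112,"rx":0.624,"ry":1.9,"rz":0,"claw":0},
  {"x":0.0016,"y":-0.00053,"z":-0.00118,"rx":0.624,"ry":1.9,"rz":0,"claw":0},
  {"x":0.00156,"y":-0.00051,"z":-0.00124,"rx":0.624,"ry":1.9,"rz":0,"claw":0},
  {"x":0.00152,"y":-0.0005,"z":-0.0013,"rx":0.624,"ry":1.9,"rz":0,"claw":0},
])

```text
time_s: 11.75
tcp_pos: [0.5613, 0.0436, 0.1709]
orientation: [-0.384, -2.42, -0.143]
ft_force: [0.2, 6.4, -1.6]
width: 0.023
grasp_force: 81.2
```

```bash
python3 -c "from h import *;log('g+40')"
```

```text
g+40 [-0.119  0.39   1.437  0.141  1.998 -1.362] [0.5613 0.0436 0.1709] [ -3.78 -51.99 -33.96  -0.43   1.96  -0.18] 81.2
```

Request:
servo_tool([
  {"x":-0.00152,"y":0.0005,"z":0.0013,"rx":-0.624,"ry":-1.9,"rz":0,"claw":0},
  {"x":-0.00156,"y":0.00051,"z":0.00124,"rx":-0.624,"ry":-1.9,"rz":0,"claw":0},
  {"x":-0.0016,"y":0.00053,"z":0.00118,"rx":-0.624,"ry":-1.9,"rz":0,"claw":0},
  {"x":-0.00164,"y":0.00054,"z":0.00112,"rx":-0.624,"ry":-1.9,"rz":0,"claw":0},
  {"x":-0.00168,"y":0.00055,"z":0.00106,"rx":-0.624,"ry":-1.9,"rz":0,"claw":0},
  {"x":-0.00171,"y":0.00056,"z":0.001,"rx":-0.624,"ry":-1.9,"rz":0,"claw":0},
  {"x":-0.00174,"y":0.00057,"z":0.00094,"rx":-0.624,"ry":-1.9,"rz":0,"claw":0},
  {"x":-0.00177,"y":0.00058,"z":0.00087,"rx":-0.624,"ry":-1.9,"rz":0,"claw":0},
  {"x":-0.0018,"y":0.00059,"z":0.0008,"rx":-0.624,"ry":-1.9,"rz":0,"claw":0},
  {"x":-0.00183,"y":0.0006,"z":0.00074,"rx":-0.624,"ry":-1.9,"rz":0,"claw":0},
])

```text
time_s: 13.0
tcp_pos: [0.5445, 0.049, 0.181]
orientation: [-0.44, -2.765, -0.081]
ft_force: [2.8, 5.7, -3.7]
width: 0.0229
grasp_force: 81.3
```

```bash
python3 -c "from h import *;log('g-20')"
```

```text
g-20 [-0.088  0.123  1.652  0.08   1.703 -1.346] [0.5445 0.049  0.181 ] [ -3.   -41.62 -36.57  -0.54   1.71  -0.13] 81.3
```

Request:
servo_tool([
  {"x":-0.00185,"y":0.00061,"z":0.00067,"rx":-0.624,"ry":-1.9,"rz":0,"claw":0},
  {"x":-0.00187,"y":0.00061,"z":0.0006,"rx":-0.624,"ry":-1.9,"rz":0,"claw":0},
  {"x":-0.00189,"y":0.00062,"z":0.00053,"rx":-0.624,"ry":-1.9,"rz":0,"claw":0},
  {"x":-0.00191,"y":0.00063,"z":0.00046,"rx":-0.624,"ry":-1.9,"rz":0,"claw":0},
  {"x":-0.00192,"y":0.00063,"z":0.00039,"rx":-0.624,"ry":-1.9,"rz":0,"claw":0},
  {"x":-0.00193,"y":0.00063,"z":0.00032,"rx":-0.624,"ry":-1.9,"rz":0,"claw":0},
  {"x":-0.00194,"y":0.00064,"z":0.00025,"rx":-0.624,"ry":-1.9,"rz":0,"claw":0},
  {"x":-0.00195,"y":0.00064,"z":0.00018,"rx":-0.624,"ry":-1.9,"rz":0,"claw":0},
  {"x":-0.00195,"y":0.00064,"z":0.00011,"rx":-0.624,"ry":-1.9,"rz":0,"claw":0},
  {"x":-0.00196,"y":0.00064,"z":4e-05,"rx":-0.624,"ry":-1.9,"rz":0,"claw":0},
])

```text
time_s: 14.25
tcp_pos: [0.5251, 0.0553, 0.1847]
orientation: [0.493, 3.099, 0.004]
ft_force: [3.2, 5.1, -4.9]
width: 0.0228
grasp_force: 81.1
```

```bash
python3 -c "from h import *;log('g-0')"
```

```text
g-0 [-0.037 -0.151  1.888  0.002  1.401 -1.293] [0.5251 0.0553 0.1847] [ -2.57 -31.39 -38.39  -0.81   0.66  -0.06] 81.1
```

Request:
servo_tool([
  {"x":-0.00196,"y":0.00064,"z":-4e-05,"rx":-0.624,"ry":-1.9,"rz":0,"claw":0},
  {"x":-0.00195,"y":0.00064,"z":-0.00011,"rx":-0.624,"ry":-1.9,"rz":0,"claw":0},
  {"x":-0.00195,"y":0.00064,"z":-0.00018,"rx":-0.624,"ry":-1.9,"rz":0,"claw":0},
  {"x":-0.00194,"y":0.00064,"z":-0.00025,"rx":-0.624,"ry":-1.9,"rz":0,"claw":0},
  {"x":-0.00193,"y":0.00063,"z":-0.00032,"rx":-0.624,"ry":-1.9,"rz":0,"claw":0},
  {"x":-0.00192,"y":0.00063,"z":-0.00039,"rx":-0.624,"ry":-1.9,"rz":0,"claw":0},
  {"x":-0.00191,"y":0.00063,"z":-0.00046,"rx":-0.624,"ry":-1.9,"rz":0,"claw":0},
  {"x":-0.00189,"y":0.00062,"z":-0.00053,"rx":-0.624,"ry":-1.9,"rz":0,"claw":0},
  {"x":-0.00187,"y":0.00061,"z":-0.0006,"rx":-0.624,"ry":-1.9,"rz":0,"claw":0},
  {"x":-0.00185,"y":0.00061,"z":-0.00067,"rx":-0.624,"ry":-1.9,"rz":0,"claw":0},
])

```text
time_s: 15.5
tcp_pos: [0.5058, 0.0616, 0.1812]
orientation: [0.439, 2.758, -0.074]
ft_force: [5.0, 5.1, -5.1]
width: 0.023
grasp_force: 80.9
```

```bash
python3 -c "from h import *;log('g--20')"
```

```text
g--20 [ 0.04  -0.415  2.134 -0.133  1.094 -1.174] [0.5058 0.0616 0.1812] [-2.340e+00 -2.170e+01 -3.983e+01 -1.180e+00 -3.200e-01 -3.000e-02] 80.9
```

Request:
servo_tool([
  {"x":-0.00183,"y":0.0006,"z":-0.00074,"rx":-0.624,"ry":-1.9,"rz":0,"claw":0},
  {"x":-0.0018,"y":0.00059,"z":-0.0008,"rx":-0.624,"ry":-1.9,"rz":0,"claw":0},
  {"x":-0.00177,"y":0.00058,"z":-0.00087,"rx":-0.624,"ry":-1.9,"rz":0,"claw":0},
  {"x":-0.00174,"y":0.00057,"z":-0.00094,"rx":-0.624,"ry":-1.9,"rz":0,"claw":0},
  {"x":-0.00171,"y":0.00056,"z":-0.001,"rx":-0.624,"ry":-1.9,"rz":0,"claw":0},
  {"x":-0.00168,"y":0.00055,"z":-0.00106,"rx":-0.624,"ry":-1.9,"rz":0,"claw":0},
  {"x":-0.00164,"y":0.00054,"z":-0.00112,"rx":-0.624,"ry":-1.9,"rz":0,"claw":0},
  {"x":-0.0016,"y":0.00053,"z":-0.00118,"rx":-0.624,"ry":-1.9,"rz":0,"claw":0},
  {"x":-0.00156,"y":0.00051,"z":-0.00124,"rx":-0.624,"ry":-1.9,"rz":0,"claw":0},
  {"x":-0.00152,"y":0.0005,"z":-0.0013,"rx":-0.624,"ry":-1.9,"rz":0,"claw":0},
])

```text
time_s: 16.75
tcp_pos: [0.4887, 0.0671, 0.1709]
orientation: [0.386, 2.416, -0.137]
ft_force: [5.4, 4.0, -5.3]
width: 0.0229
grasp_force: 80.9
```

```bash
python3 -c "
from h import *;log('g--40')
p,d=camera('side');cv2.imwrite('pics/s2.png',cv2.resize(p[150:260,200:360,::-1],None,fx=5,fy=5))"
```

```text
g--40 [ 0.149 -0.636  2.375 -0.411  0.8   -0.909] [0.4887 0.0671 0.1709] [ -2.36 -13.96 -40.51  -1.57  -0.95  -0.11] 80.9
```

View pics/s2.png

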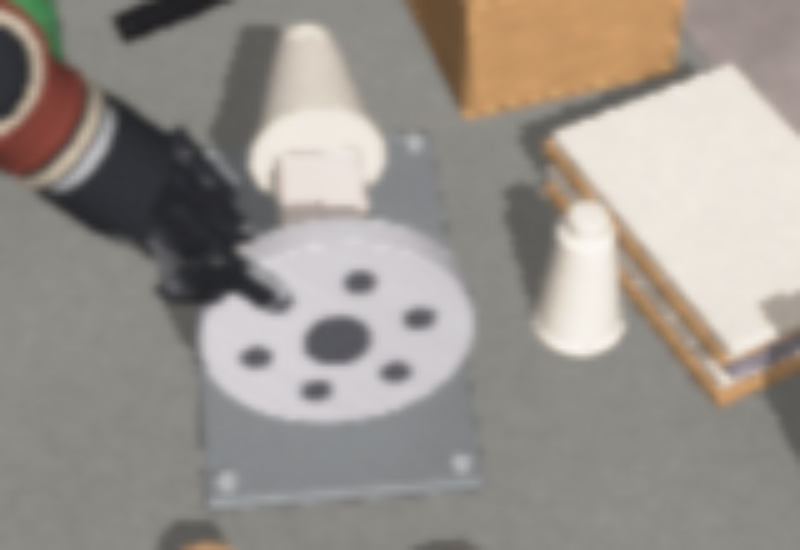

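The wheel follows the grip: the gripper is at (250,280) and the dimples have turned. Next I sweep back in the positive direction.

Request:
servo_tool([
  {"x":0.00152,"y":-0.0005,"z":0.0013,"rx":0.624,"ry":1.9,"rz":0,"claw":0},
  {"x":0.00156,"y":-0.00051,"z":0.00124,"rx":0.624,"ry":1.9,"rz":0,"claw":0},
  {"x":0.0016,"y":-0.00053,"z":0.00118,"rx":0.624,"ry":1.9,"rz":0,"claw":0},
  {"x":0.00164,"y":-0.00054,"z":0.00112,"rx":0.624,"ry":1.9,"rz":0,"claw":0},
  {"x":0.00168,"y":-0.00055,"z":0.00106,"rx":0.624,"ry":1.9,"rz":0,"claw":0},
  {"x":0.00171,"y":-0.00056,"z":0.001,"rx":0.624,"ry":1.9,"rz":0,"claw":0},
  {"x":0.00174,"y":-0.00057,"z":0.00094,"rx":0.624,"ry":1.9,"rz":0,"claw":0},
  {"x":0.00177,"y":-0.00058,"z":0.00087,"rx":0.624,"ry":1.9,"rz":0,"claw":0},
  {"x":0.0018,"y":-0.00059,"z":0.0008,"rx":0.624,"ry":1.9,"rz":0,"claw":0},
  {"x":0.00183,"y":-0.0006,"z":0.00074,"rx":0.624,"ry":1.9,"rz":0,"claw":0},
])

```text
time_s: 18.05
tcp_pos: [0.5054, 0.0617, 0.181]
orientation: [0.44, 2.761, -0.074]
ft_force: [2.5, 5.1, -4.1]
width: 0.0228
grasp_force: 81.2
```

```bash
python3 -c "from h import *;log('g+-20')"
```

```text
g+-20 [ 0.04  -0.413  2.132 -0.131  1.097 -1.175] [0.5054 0.0617 0.181 ] [ -2.25 -22.93 -39.23  -1.45  -1.07   0.2 ] 81.2
```

Request:
servo_tool([
  {"x":0.00185,"y":-0.00061,"z":0.00067,"rx":0.624,"ry":1.9,"rz":0,"claw":0},
  {"x":0.00187,"y":-0.00061,"z":0.0006,"rx":0.624,"ry":1.9,"rz":0,"claw":0},
  {"x":0.00189,"y":-0.00062,"z":0.00053,"rx":0.624,"ry":1.9,"rz":0,"claw":0},
  {"x":0.00191,"y":-0.00063,"z":0.00046,"rx":0.624,"ry":1.9,"rz":0,"claw":0},
  {"x":0.00192,"y":-0.00063,"z":0.00039,"rx":0.624,"ry":1.9,"rz":0,"claw":0},
  {"x":0.00193,"y":-0.00063,"z":0.00032,"rx":0.624,"ry":1.9,"rz":0,"claw":0},
  {"x":0.00194,"y":-0.00064,"z":0.00025,"rx":0.624,"ry":1.9,"rz":0,"claw":0},
  {"x":0.00195,"y":-0.00064,"z":0.00018,"rx":0.624,"ry":1.9,"rz":0,"claw":0},
  {"x":0.00195,"y":-0.00064,"z":0.00011,"rx":0.624,"ry":1.9,"rz":0,"claw":0},
  {"x":0.00196,"y":-0.00064,"z":4e-05,"rx":0.624,"ry":1.9,"rz":0,"claw":0},
])

```text
time_s: 19.3
tcp_pos: [0.5248, 0.0554, 0.1847]
orientation: [0.493, 3.102, 0.004]
ft_force: [1.4, 5.6, -3.3]
width: 0.0226
grasp_force: 81.3
```

```bash
python3 -c "from h import *;log('g+0')"
```

```text
g+0 [-0.037 -0.149  1.887  0.003  1.404 -1.293] [0.5248 0.0554 0.1847] [ -2.63 -32.7  -37.74  -0.95  -0.1    0.06] 81.3
```

Request:
servo_tool([
  {"x":0.00196,"y":-0.00064,"z":-4e-05,"rx":0.624,"ry":1.9,"rz":0,"claw":0},
  {"x":0.00195,"y":-0.00064,"z":-0.00011,"rx":0.624,"ry":1.9,"rz":0,"claw":0},
  {"x":0.00195,"y":-0.00064,"z":-0.00018,"rx":0.624,"ry":1.9,"rz":0,"claw":0},
  {"x":0.00194,"y":-0.00064,"z":-0.00025,"rx":0.624,"ry":1.9,"rz":0,"claw":0},
  {"x":0.00193,"y":-0.00063,"z":-0.00032,"rx":0.624,"ry":1.9,"rz":0,"claw":0},
  {"x":0.00192,"y":-0.00063,"z":-0.00039,"rx":0.624,"ry":1.9,"rz":0,"claw":0},
  {"x":0.00191,"y":-0.00063,"z":-0.00046,"rx":0.624,"ry":1.9,"rz":0,"claw":0},
  {"x":0.00189,"y":-0.00062,"z":-0.00053,"rx":0.624,"ry":1.9,"rz":0,"claw":0},
  {"x":0.00187,"y":-0.00061,"z":-0.0006,"rx":0.624,"ry":1.9,"rz":0,"claw":0},
  {"x":0.00185,"y":-0.00061,"z":-0.00067,"rx":0.624,"ry":1.9,"rz":0,"claw":0},
])

```text
time_s: 20.55
tcp_pos: [0.5443, 0.0491, 0.1811]
orientation: [-0.439, -2.762, -0.081]
ft_force: [-0.3, 5.6, -2.9]
width: 0.0226
grasp_force: 81.3
```

```bash
python3 -c "from h import *;log('g+20')"
```

```text
g+20 [-0.088  0.124  1.651  0.081  1.706 -1.346] [0.5443 0.0491 0.1811] [ -3.17 -42.86 -35.95  -0.63   0.98  -0.06] 81.3
```

Request:
servo_tool([
  {"x":0.00183,"y":-0.0006,"z":-0.00074,"rx":0.624,"ry":1.9,"rz":0,"claw":0},
  {"x":0.0018,"y":-0.00059,"z":-0.0008,"rx":0.624,"ry":1.9,"rz":0,"claw":0},
  {"x":0.00177,"y":-0.00058,"z":-0.00087,"rx":0.624,"ry":1.9,"rz":0,"claw":0},
  {"x":0.00174,"y":-0.00057,"z":-0.00094,"rx":0.624,"ry":1.9,"rz":0,"claw":0},
  {"x":0.00171,"y":-0.00056,"z":-0.001,"rx":0.624,"ry":1.9,"rz":0,"claw":0},
  {"x":0.00168,"y":-0.00055,"z":-0.00106,"rx":0.624,"ry":1.9,"rz":0,"claw":0},
  {"x":0.00164,"y":-0.00054,"z":-0.00112,"rx":0.624,"ry":1.9,"rz":0,"claw":0},
  {"x":0.0016,"y":-0.00053,"z":-0.00118,"rx":0.624,"ry":1.9,"rz":0,"claw":0},
  {"x":0.00156,"y":-0.00051,"z":-0.00124,"rx":0.624,"ry":1.9,"rz":0,"claw":0},
  {"x":0.00152,"y":-0.0005,"z":-0.0013,"rx":0.624,"ry":1.9,"rz":0,"claw":0},
])

```text
time_s: 21.8
tcp_pos: [0.5613, 0.0435, 0.1708]
orientation: [-0.384, -2.42, -0.143]
ft_force: [-1.2, 6.2, -2.5]
width: 0.0228
grasp_force: 81.3
```

```bash
python3 -c "
from h import *;log('g+40')
for l in open('log.jsonl'):
    s=json.loads(l);F,M=np.array(s['ft_force']),np.array(s['moment']);R=Ro.from_rotvec(s['orientation']).as_matrix()
    p=np.array(s['tcp_pos'])-C
    print(s['tag'],'M',(M@YW).round(3),'MTCP',(np.cross(p,F)@YW).round(3),'L.18',(M@YW+np.cross(p-.18*R[:,2],F)@YW).round(3), 'qv',np.round(s['qvel'],3))
"
```

```text
g+40 [-0.119  0.39   1.437  0.141  1.998 -1.362] [0.5613 0.0435 0.1708] [ -3.78 -51.99 -33.96  -0.43   1.96  -0.18] 81.3
g+40 M -0.302 MTCP -0.019 L.18 -0.381 qv [-0.018  0.208 -0.16   0.047  0.227 -0.002]
g-20 M -0.168 MTCP 0.132 L.18 0.349 qv [ 0.03  -0.219  0.181 -0.052 -0.238  0.026]
g-0 M 0.036 MTCP 0.089 L.18 0.38 qv [ 0.047 -0.22   0.195 -0.078 -0.243  0.061]
g--20 M 0.304 MTCP 0.08 L.18 0.609 qv [ 0.074 -0.2    0.195 -0.144 -0.243  0.13 ]
g--40 M 0.709 MTCP -0.019 L.18 0.613 qv [ 0.095 -0.147  0.187 -0.316 -0.219  0.298]
g+-20 M 0.235 MTCP -0.036 L.18 0.084 qv [-0.075  0.201 -0.199  0.15   0.243 -0.14 ]
g+0 M -0.013 MTCP -0.026 L.18 -0.121 qv [-0.051  0.216 -0.195  0.08   0.246 -0.064]
g+20 M -0.178 MTCP -0.056 L.18 -0.407 qv [-0.031  0.217 -0.183  0.051  0.239 -0.026]
g+40 M -0.326 MTCP -0.046 L.18 -0.513 qv [-0.02   0.207 -0.16   0.047  0.229 -0.003]
```

Request:
servo_tool([
  {"x":0,"y":0,"z":0,"rx":0,"ry":0,"rz":0,"claw":0.06},
  {"x":0,"y":0,"z":0,"rx":0,"ry":0,"rz":0,"claw":0.06},
  {"x":0,"y":0,"z":0,"rx":0,"ry":0,"rz":0,"claw":0.06},
  {"x":0,"y":0,"z":0,"rx":0,"ry":0,"rz":0,"claw":0.06},
  {"x":0,"y":0,"z":0,"rx":0,"ry":0,"rz":0,"claw":0.06},
  {"x":0,"y":0,"z":0,"rx":0,"ry":0,"rz":0,"claw":0.06},
  {"x":0,"y":0,"z":0,"rx":0,"ry":0,"rz":0,"claw":0.06},
  {"x":0,"y":0,"z":0,"rx":0,"ry":0,"rz":0,"claw":0.06},
  {"x":0,"y":0,"z":0,"rx":0,"ry":0,"rz":0,"claw":0.06},
  {"x":0,"y":0,"z":0,"rx":0,"ry":0,"rz":0,"claw":0.06},
])

```text
time_s: 23.05
tcp_pos: [0.5602, 0.0425, 0.1695]
orientation: [-0.385, -2.418, -0.141]
ft_force: [0.3, 0.4, -0.9]
width: 0.0601
grasp_force: 0.0
```

```bash
python3 -c "from h import *;log('b40')"
```

```text
b40 [-0.12   0.39   1.44   0.139  1.997 -1.363] [0.5602 0.0425 0.1695] [  0.   -49.73 -33.     0.39   1.99   0.  ] 0.0
```

Request:
servo_tool([
  {"x":-0.00152,"y":0.0005,"z":0.0013,"rx":-0.624,"ry":-1.9,"rz":0,"claw":0.06},
  {"x":-0.00156,"y":0.00051,"z":0.00124,"rx":-0.624,"ry":-1.9,"rz":0,"claw":0.06},
  {"x":-0.0016,"y":0.00053,"z":0.00118,"rx":-0.624,"ry":-1.9,"rz":0,"claw":0.06},
  {"x":-0.00164,"y":0.00054,"z":0.00112,"rx":-0.624,"ry":-1.9,"rz":0,"claw":0.06},
  {"x":-0.00168,"y":0.00055,"z":0.00106,"rx":-0.624,"ry":-1.9,"rz":0,"claw":0.06},
  {"x":-0.00171,"y":0.00056,"z":0.001,"rx":-0.624,"ry":-1.9,"rz":0,"claw":0.06},
  {"x":-0.00174,"y":0.00057,"z":0.00094,"rx":-0.624,"ry":-1.9,"rz":0,"claw":0.06},
  {"x":-0.00177,"y":0.00058,"z":0.00087,"rx":-0.624,"ry":-1.9,"rz":0,"claw":0.06},
  {"x":-0.0018,"y":0.00059,"z":0.0008,"rx":-0.624,"ry":-1.9,"rz":0,"claw":0.06},
  {"x":-0.00183,"y":0.0006,"z":0.00074,"rx":-0.624,"ry":-1.9,"rz":0,"claw":0.06},
])

```text
time_s: 24.3
tcp_pos: [0.5432, 0.048, 0.1798]
orientation: [-0.44, -2.763, -0.078]
ft_force: [0.5, 0.1, 0.1]
width: 0.06
grasp_force: 0.0
```

```bash
python3 -c "from h import *;log('b20')"
```

```text
b20 [-0.088  0.122  1.655  0.078  1.703 -1.346] [0.5432 0.048  0.1798] [-1.900e-01 -3.892e+01 -3.512e+01  2.800e-01  1.240e+00 -2.000e-02] 0.0
```

Request:
servo_tool([
  {"x":-0.00185,"y":0.00061,"z":0.00067,"rx":-0.624,"ry":-1.9,"rz":0,"claw":0.06},
  {"x":-0.00187,"y":0.00061,"z":0.0006,"rx":-0.624,"ry":-1.9,"rz":0,"claw":0.06},
  {"x":-0.00189,"y":0.00062,"z":0.00053,"rx":-0.624,"ry":-1.9,"rz":0,"claw":0.06},
  {"x":-0.00191,"y":0.00063,"z":0.00046,"rx":-0.624,"ry":-1.9,"rz":0,"claw":0.06},
  {"x":-0.00192,"y":0.00063,"z":0.00039,"rx":-0.624,"ry":-1.9,"rz":0,"claw":0.06},
  {"x":-0.00193,"y":0.00063,"z":0.00032,"rx":-0.624,"ry":-1.9,"rz":0,"claw":0.06},
  {"x":-0.00194,"y":0.00064,"z":0.00025,"rx":-0.624,"ry":-1.9,"rz":0,"claw":0.06},
  {"x":-0.00195,"y":0.00064,"z":0.00018,"rx":-0.624,"ry":-1.9,"rz":0,"claw":0.06},
  {"x":-0.00195,"y":0.00064,"z":0.00011,"rx":-0.624,"ry":-1.9,"rz":0,"claw":0.06},
  {"x":-0.00196,"y":0.00064,"z":4e-05,"rx":-0.624,"ry":-1.9,"rz":0,"claw":0.06},
])

```text
time_s: 25.55
tcp_pos: [0.524, 0.0543, 0.1833]
orientation: [0.494, 3.1, -0.001]
ft_force: [0.4, 0.6, -0.1]
width: 0.0602
grasp_force: 0.0
```

```bash
python3 -c "from h import *;log('b0')"
```

```text
b0 [-3.800e-02 -1.510e-01  1.891e+00 -1.000e-03  1.400e+00 -1.292e+00] [0.524  0.0543 0.1833] [ -0.28 -28.47 -36.7    0.06   0.19  -0.05] 0.0
```

Request:
servo_tool([
  {"x":-0.00196,"y":0.00064,"z":-4e-05,"rx":-0.624,"ry":-1.9,"rz":0,"claw":0.06},
  {"x":-0.00195,"y":0.00064,"z":-0.00011,"rx":-0.624,"ry":-1.9,"rz":0,"claw":0.06},
  {"x":-0.00195,"y":0.00064,"z":-0.00018,"rx":-0.624,"ry":-1.9,"rz":0,"claw":0.06},
  {"x":-0.00194,"y":0.00064,"z":-0.00025,"rx":-0.624,"ry":-1.9,"rz":0,"claw":0.06},
  {"x":-0.00193,"y":0.00063,"z":-0.00032,"rx":-0.624,"ry":-1.9,"rz":0,"claw":0.06},
  {"x":-0.00192,"y":0.00063,"z":-0.00039,"rx":-0.624,"ry":-1.9,"rz":0,"claw":0.06},
  {"x":-0.00191,"y":0.00063,"z":-0.00046,"rx":-0.624,"ry":-1.9,"rz":0,"claw":0.06},
  {"x":-0.00189,"y":0.00062,"z":-0.00053,"rx":-0.624,"ry":-1.9,"rz":0,"claw":0.06},
  {"x":-0.00187,"y":0.00061,"z":-0.0006,"rx":-0.624,"ry":-1.9,"rz":0,"claw":0.06},
  {"x":-0.00185,"y":0.00061,"z":-0.00067,"rx":-0.624,"ry":-1.9,"rz":0,"claw":0.06},
])

```text
time_s: 26.8
tcp_pos: [0.5048, 0.0606, 0.1797]
orientation: [0.44, 2.759, -0.079]
ft_force: [0.1, -0.1, 0.9]
width: 0.0603
grasp_force: 0.0
```

```bash
python3 -c "from h import *;log('b-20')"
```

```text
b-20 [ 0.04  -0.415  2.136 -0.136  1.093 -1.173] [0.5048 0.0606 0.1797] [ -0.4  -18.69 -37.96  -0.26  -0.81  -0.11] 0.0
```

Request:
servo_tool([
  {"x":-0.00183,"y":0.0006,"z":-0.00074,"rx":-0.624,"ry":-1.9,"rz":0,"claw":0.06},
  {"x":-0.0018,"y":0.00059,"z":-0.0008,"rx":-0.624,"ry":-1.9,"rz":0,"claw":0.06},
  {"x":-0.00177,"y":0.00058,"z":-0.00087,"rx":-0.624,"ry":-1.9,"rz":0,"claw":0.06},
  {"x":-0.00174,"y":0.00057,"z":-0.00094,"rx":-0.624,"ry":-1.9,"rz":0,"claw":0.06},
  {"x":-0.00171,"y":0.00056,"z":-0.001,"rx":-0.624,"ry":-1.9,"rz":0,"claw":0.06},
  {"x":-0.00168,"y":0.00055,"z":-0.00106,"rx":-0.624,"ry":-1.9,"rz":0,"claw":0.06},
  {"x":-0.00164,"y":0.00054,"z":-0.00112,"rx":-0.624,"ry":-1.9,"rz":0,"claw":0.06},
  {"x":-0.0016,"y":0.00053,"z":-0.00118,"rx":-0.624,"ry":-1.9,"rz":0,"claw":0.06},
  {"x":-0.00156,"y":0.00051,"z":-0.00124,"rx":-0.624,"ry":-1.9,"rz":0,"claw":0.06},
  {"x":-0.00152,"y":0.0005,"z":-0.0013,"rx":-0.624,"ry":-1.9,"rz":0,"claw":0.06},
])

```text
time_s: 28.05
tcp_pos: [0.488, 0.0661, 0.1694]
orientation: [0.385, 2.416, -0.142]
ft_force: [0.3, 0.2, -0.5]
width: 0.0597
grasp_force: 0.0
```

```bash
python3 -c "
from h import *;log('b-40')
S=[json.loads(l) for l in open('log.jsonl')]
a={k:int(k) for k in ('-40','-20','0','20','40')}
B={int(s['tag'][1:]):s for s in S if s['tag'][0]=='b'}
x=sorted(B);Q=np.array([B[k]['joints'] for k in x]);dq=np.array([np.polyval(np.polyder(np.polyfit(np.radians(x),Q[:,j],4)),np.radians(x)) for j in range(6)]).T
for s in S:
    if s['tag'][0]=='g':
        k=int(s['tag'][2:]);b=B[k];d=np.array(s['joint_torque'])-b['joint_torque']
        F,M=np.array(s['ft_force'])-b['ft_force'],np.array(s['moment'])-b['moment'];p=np.array(s['tcp_pos'])-C;R=Ro.from_rotvec(s['orientation']).as_matrix()
        print(s['tag'],'work T',(d@dq[x.index(k)]).round(3),'ft T',(-(M+np.cross(p,F))@YW).round(3),'dF',F.round(1),'dtau',d.round(2))
"
```

```text
b-40 [ 0.148 -0.636  2.378 -0.415  0.799 -0.907] [0.488  0.0661 0.1694] [ -0.49 -11.17 -38.52  -0.64  -1.43  -0.25] 0.0
g+40 work T -1.023 ft T 0.077 dF [-0.1  6.  -0.7] dtau [-3.78 -2.26 -0.97 -0.81 -0.03 -0.18]
g-20 work T -0.589 ft T -0.098 dF [ 2.3  5.5 -3.8] dtau [-2.81 -2.7  -1.45 -0.82  0.47 -0.11]
g-0 work T -0.517 ft T -0.115 dF [ 2.8  4.5 -4.8] dtau [-2.29 -2.91 -1.69 -0.87  0.47 -0.  ]
g--20 work T -0.435 ft T -0.193 dF [ 4.9  5.1 -5.9] dtau [-1.94 -3.01 -1.87 -0.92  0.49  0.08]
g--40 work T -0.294 ft T -0.42 dF [ 5.1  3.8 -4.8] dtau [-1.86 -2.8  -1.99 -0.92  0.48  0.15]
g+-20 work T -2.678 ft T -0.008 dF [ 2.4  5.2 -5. ] dtau [-1.85 -4.24 -1.27 -1.19 -0.26  0.31]
g+0 work T -2.715 ft T 0.048 dF [ 0.9  5.  -3.3] dtau [-2.34 -4.22 -1.04 -1.01 -0.29  0.11]
g+20 work T -2.584 ft T 0.1 dF [-0.9  5.5 -3. ] dtau [-2.99 -3.94 -0.83 -0.91 -0.27 -0.04]
g+40 work T -1.023 ft T 0.127 dF [-1.5  5.8 -1.5] dtau [-3.78 -2.26 -0.97 -0.81 -0.03 -0.18]
```

Request:
servo_tool([
  {"x":0.00152,"y":-0.0005,"z":0.0013,"rx":0.624,"ry":1.9,"rz":0,"claw":0.06},
  {"x":0.00156,"y":-0.00051,"z":0.00124,"rx":0.624,"ry":1.9,"rz":0,"claw":0.06},
  {"x":0.0016,"y":-0.00053,"z":0.00118,"rx":0.624,"ry":1.9,"rz":0,"claw":0.06},
  {"x":0.00164,"y":-0.00054,"z":0.00112,"rx":0.624,"ry":1.9,"rz":0,"claw":0.06},
  {"x":0.00168,"y":-0.00055,"z":0.00106,"rx":0.624,"ry":1.9,"rz":0,"claw":0.06},
  {"x":0.00171,"y":-0.00056,"z":0.001,"rx":0.624,"ry":1.9,"rz":0,"claw":0.06},
  {"x":0.00174,"y":-0.00057,"z":0.00094,"rx":0.624,"ry":1.9,"rz":0,"claw":0.06},
  {"x":0.00177,"y":-0.00058,"z":0.00087,"rx":0.624,"ry":1.9,"rz":0,"claw":0.06},
  {"x":0.0018,"y":-0.00059,"z":0.0008,"rx":0.624,"ry":1.9,"rz":0,"claw":0.06},
  {"x":0.00183,"y":-0.0006,"z":0.00074,"rx":0.624,"ry":1.9,"rz":0,"claw":0.06},
])

```text
time_s: 29.3
tcp_pos: [0.5051, 0.0605, 0.1798]
orientation: [0.44, 2.763, -0.078]
ft_force: [-0.2, 1.1, -0.1]
width: 0.0601
grasp_force: 0.0
```

```bash
python3 -c "from h import *;log('f-20')"
```

```text
f-20 [ 0.038 -0.412  2.133 -0.133  1.097 -1.175] [0.5051 0.0605 0.1798] [  0.36 -20.85 -36.93  -0.49  -1.19   0.11] 0.0
```

Request:
servo_tool([
  {"x":0.00185,"y":-0.00061,"z":0.00067,"rx":0.624,"ry":1.9,"rz":0,"claw":0.06},
  {"x":0.00187,"y":-0.00061,"z":0.0006,"rx":0.624,"ry":1.9,"rz":0,"claw":0.06},
  {"x":0.00189,"y":-0.00062,"z":0.00053,"rx":0.624,"ry":1.9,"rz":0,"claw":0.06},
  {"x":0.00191,"y":-0.00063,"z":0.00046,"rx":0.624,"ry":1.9,"rz":0,"claw":0.06},
  {"x":0.00192,"y":-0.00063,"z":0.00039,"rx":0.624,"ry":1.9,"rz":0,"claw":0.06},
  {"x":0.00193,"y":-0.00063,"z":0.00032,"rx":0.624,"ry":1.9,"rz":0,"claw":0.06},
  {"x":0.00194,"y":-0.00064,"z":0.00025,"rx":0.624,"ry":1.9,"rz":0,"claw":0.06},
  {"x":0.00195,"y":-0.00064,"z":0.00018,"rx":0.624,"ry":1.9,"rz":0,"claw":0.06},
  {"x":0.00195,"y":-0.00064,"z":0.00011,"rx":0.624,"ry":1.9,"rz":0,"claw":0.06},
  {"x":0.00196,"y":-0.00064,"z":4e-05,"rx":0.624,"ry":1.9,"rz":0,"claw":0.06},
])

```text
time_s: 30.55
tcp_pos: [0.5243, 0.0542, 0.1833]
orientation: [-0.494, -3.1, -0.001]
ft_force: [-0.7, -0.2, 1.4]
width: 0.0601
grasp_force: 0.0
```

```bash
python3 -c "
from h import *;log('f0')
S=[json.loads(l) for l in open('log.jsonl')]
B={int(s['tag'][1:]):s for s in S if s['tag'][0]=='b'};f={int(s['tag'][1:]):s for s in S if s['tag'][0]=='f'}
x=sorted(B);Q=np.array([B[k]['joints'] for k in x]);dq=np.array([np.polyval(np.polyder(np.polyfit(np.radians(x),Q[:,j],4)),np.radians(x)) for j in range(6)]).T
for k in f:
    d=np.array(f[k]['joint_torque'])-B[k]['joint_torque'];print('free +/-',k,d.round(2),(d@dq[x.index(k)]).round(3), dq[x.index(k)].round(2))
# regress damping per joint
for k in f:
    dv=np.array(f[k]['qvel'])-B[k]['qvel'];print('damp',((np.array(f[k]['joint_torque'])-B[k]['joint_torque'])/dv).round(2))
for s in S:
    if s['tag'][0]=='g':
        k=int(s['tag'][2:])
        b=(f if s['tag'][1]=='+' else B).get(k)
        if b: 
            d=np.array(s['joint_torque'])-b['joint_torque'];print(s['tag'],'T',(-d@dq[x.index(k)]).round(3),d.round(2))
"
```

```text
f0 [-3.900e-02 -1.470e-01  1.887e+00  1.000e-03  1.404e+00 -1.293e+00] [0.5243 0.0542 0.1833] [  0.23 -30.83 -35.68  -0.06  -0.19   0.05] 0.0
free +/- -20 [ 0.76 -2.16  1.03 -0.24 -0.39  0.23] -3.054 [-0.26  0.72 -0.71  0.54  0.87 -0.5 ]
free +/- 0 [ 0.51 -2.35  1.02 -0.12 -0.39  0.1 ] -3.036 [-0.18  0.78 -0.7   0.28  0.88 -0.22]
damp [-5.1  -5.39 -2.63 -0.8  -0.79 -0.84]
damp [-5.25 -5.42 -2.61 -0.81 -0.79 -0.84]
g-20 T 0.589 [-2.81 -2.7  -1.45 -0.82  0.47 -0.11]
g-0 T 0.517 [-2.29 -2.91 -1.69 -0.87  0.47 -0.  ]
g--20 T 0.435 [-1.94 -3.01 -1.87 -0.92  0.49  0.08]
g--40 T 0.294 [-1.86 -2.8  -1.99 -0.92  0.48  0.15]
g+-20 T -0.376 [-2.61 -2.08 -2.3  -0.96  0.12  0.09]
g+0 T -0.321 [-2.86 -1.87 -2.06 -0.89  0.09  0.01]
```

```bash
cat > fit.py <<'E'
from h import *
from scipy.optimize import least_squares
S=[json.loads(l) for l in open('log.jsonl')]
D=np.array([5.2,5.4,2.62,.8,.79,.84])
B={int(s['tag'][1:]):s for s in S if s['tag'][0]=='b'}
x=sorted(B);Q=np.array([B[k]['joints'] for k in x]);dq=np.array([np.polyval(np.polyder(np.polyfit(np.radians(x),Q[:,j],4)),np.radians(x)) for j in range(6)]).T
st_=lambda s:np.array(s['joint_torque'])+D*s['qvel']
rows=[]
for s in S:
    if s['tag'][0]=='g':
        k=int(s['tag'][2:]);R=Ro.from_rotvec(s['orientation']).as_matrix();ang=np.degrees(np.arctan2(-R[:,2]@XW,-R[2,2]))
        T=-(st_(s)-st_(B[k]))@dq[x.index(k)];rows.append((ang,-1 if s['tag'][1]=='-' else 1,T));print(s['tag'],round(ang,1),T.round(3))
r=np.array(rows)
for free in(0,1):
    f=lambda v:v[0]*np.sin(np.radians(r[:,0]+v[1]))-(v[2] if free else .38)*r[:,1]+v[3]*free-r[:,2]
    o=least_squares(f,[.28,25,.38,0]);print(o.x.round(3),o.fun.round(3))
E
python3 fit.py
```

```text
g+40 39.9 -0.233
g-20 19.8 0.593
g-0 -0.2 0.525
g--20 -20.2 0.432
g--40 -40.1 0.284
g+-20 -20.0 -0.381
g+0 0.0 -0.316
g+20 20.0 -0.24
g+40 39.9 -0.232
[ 0.203 26.245  0.38   0.   ] [ 0.038 -0.068 -0.056 -0.03   0.048  0.023  0.025  0.006  0.038]
[ 0.436 57.564  0.413 -0.252] [-0.    -0.007  0.004 -0.006  0.008 -0.018  0.019  0.    -0.001]
```

Request:
servo_tool([
  {"x":-0.0044,"y":0.00144,"z":-0.00018,"rx":-1.404,"ry":-4.275,"rz":0,"claw":0.06},
  {"x":-0.00437,"y":0.00144,"z":-0.00054,"rx":-1.404,"ry":-4.275,"rz":0,"claw":0.06},
  {"x":-0.00432,"y":0.00142,"z":-0.0009,"rx":-1.404,"ry":-4.275,"rz":0,"claw":0.06},
  {"x":-0.00424,"y":0.00139,"z":-0.00126,"rx":-1.404,"ry":-4.275,"rz":0,"claw":0.06},
  {"x":-0.00413,"y":0.00136,"z":-0.0016,"rx":-1.404,"ry":-4.275,"rz":0,"claw":0.06},
  {"x":-0.004,"y":0.00131,"z":-0.00194,"rx":-1.404,"ry":-4.275,"rz":0,"claw":0.06},
  {"x":-0.00384,"y":0.00126,"z":-0.00226,"rx":-1.404,"ry":-4.275,"rz":0,"claw":0.06},
  {"x":-0.00366,"y":0.0012,"z":-0.00257,"rx":-1.404,"ry":-4.275,"rz":0,"claw":0.06},
  {"x":-0.00346,"y":0.00114,"z":-0.00287,"rx":-1.404,"ry":-4.275,"rz":0,"claw":0.06},
  {"x":-0.00323,"y":0.00106,"z":-0.00315,"rx":-1.404,"ry":-4.275,"rz":0,"claw":0.06},
])

```text
time_s: 31.8
tcp_pos: [0.4844, 0.0672, 0.1661]
orientation: [0.372, 2.33, -0.156]
ft_force: [-0.4, -0.0, 0.2]
width: 0.0601
grasp_force: 0.0
```

Request:
servo_tool([
  {"x":0.0003,"y":0.001,"z":0,"rx":0,"ry":0,"rz":0,"claw":0.04},
  {"x":0,"y":0,"z":0,"rx":0,"ry":0,"rz":0,"claw":0.0},
  {"x":0,"y":0,"z":0,"rx":0,"ry":0,"rz":0,"claw":0.0},
  {"x":0,"y":0,"z":0,"rx":0,"ry":0,"rz":0,"claw":0.0},
  {"x":0,"y":0,"z":0,"rx":0,"ry":0,"rz":0,"claw":0.0},
  {"x":0,"y":0,"z":0,"rx":0,"ry":0,"rz":0,"claw":0.0},
  {"x":0,"y":0,"z":0,"rx":0,"ry":0,"rz":0,"claw":0.0},
  {"x":0,"y":0,"z":0,"rx":0,"ry":0,"rz":0,"claw":0.0},
  {"x":0,"y":0,"z":0,"rx":0,"ry":0,"rz":0,"claw":0.0},
  {"x":0,"y":0,"z":0,"rx":0,"ry":0,"rz":0,"claw":0.0},
], grip_force=80)

```text
time_s: 33.05
tcp_pos: [0.4853, 0.0682, 0.1672]
orientation: [0.373, 2.333, -0.155]
ft_force: [-8.1, 1.0, 3.9]
width: 0.0228
grasp_force: 78.7
```

```bash
python3 -c "from h import *;st();log('h-45')"
```

```text
t 33.05 tcp [0.4853 0.0682 0.1672] j [ 0.18 -0.67  2.43 -0.53  0.74 -0.8 ] w 0.0228 gf 78.7
 tool z in winder (x,y,z) [0.706, -0.001, -0.708]  tool y.YW 0.9999 0.0002
 rel winder -0.041 0.0009 0.0422 polar deg -44.15 r 0.0589
 F -8.01 -1.54 3.9 M -0.101 0.992 0.179  pxF.Y -0.17826236781849397
h-45 [ 0.181 -0.672  2.428 -0.527  0.737 -0.797] [0.4853 0.0682 0.1672] [ -1.44  -9.43 -38.05  -1.36  -2.24   0.14] 78.7
```

Request:
servo_tool([
  {"x":0.00162,"y":-0.00053,"z":0.00157,"rx":0.702,"ry":2.137,"rz":0,"claw":0},
  {"x":0.00162,"y":-0.00053,"z":0.00157,"rx":0.702,"ry":2.137,"rz":0,"claw":0},
  {"x":0.00173,"y":-0.00057,"z":0.00143,"rx":0.702,"ry":2.137,"rz":0,"claw":0},
  {"x":0.00173,"y":-0.00057,"z":0.00143,"rx":0.702,"ry":2.137,"rz":0,"claw":0},
  {"x":0.00183,"y":-0.0006,"z":0.00128,"rx":0.702,"ry":2.137,"rz":0,"claw":0},
  {"x":0.00183,"y":-0.0006,"z":0.00128,"rx":0.702,"ry":2.137,"rz":0,"claw":0},
  {"x":0.00192,"y":-0.00063,"z":0.00113,"rx":0.702,"ry":2.137,"rz":0,"claw":0},
  {"x":0.00192,"y":-0.00063,"z":0.00113,"rx":0.702,"ry":2.137,"rz":0,"claw":0},
  {"x":0.002,"y":-0.00065,"z":0.00097,"rx":0.702,"ry":2.137,"rz":0,"claw":0},
  {"x":0.002,"y":-0.00065,"z":0.00097,"rx":0.702,"ry":2.137,"rz":0,"claw":0},
])

```text
time_s: 34.3
tcp_pos: [0.5037, 0.0623, 0.18]
orientation: [0.434, 2.72, -0.086]
ft_force: [-4.1, 0.9, 4.0]
width: 0.0227
grasp_force: 78.7
```

```bash
python3 -c "from h import *;log('h-22')"
```

```text
h-22 [ 0.052 -0.441  2.161 -0.158  1.06  -1.15 ] [0.5037 0.0623 0.18  ] [ -0.52 -18.1  -36.1   -0.68  -2.12   0.23] 78.7
```

Request:
servo_tool([
  {"x":0.00207,"y":-0.00068,"z":0.0008,"rx":0.702,"ry":2.137,"rz":0,"claw":0},
  {"x":0.00207,"y":-0.00068,"z":0.0008,"rx":0.702,"ry":2.137,"rz":0,"claw":0},
  {"x":0.00212,"y":-0.0007,"z":0.00063,"rx":0.702,"ry":2.137,"rz":0,"claw":0},
  {"x":0.00212,"y":-0.0007,"z":0.00063,"rx":0.702,"ry":2.137,"rz":0,"claw":0},
  {"x":0.00216,"y":-0.00071,"z":0.00045,"rx":0.702,"ry":2.137,"rz":0,"claw":0},
  {"x":0.00216,"y":-0.00071,"z":0.00045,"rx":0.702,"ry":2.137,"rz":0,"claw":0},
  {"x":0.00219,"y":-0.00072,"z":0.00027,"rx":0.702,"ry":2.137,"rz":0,"claw":0},
  {"x":0.00219,"y":-0.00072,"z":0.00027,"rx":0.702,"ry":2.137,"rz":0,"claw":0},
  {"x":0.0022,"y":-0.00072,"z":9e-05,"rx":0.702,"ry":2.137,"rz":0,"claw":0},
  {"x":0.0022,"y":-0.00072,"z":9e-05,"rx":0.702,"ry":2.137,"rz":0,"claw":0},
])

```text
time_s: 35.55
tcp_pos: [0.5252, 0.0553, 0.1843]
orientation: [-0.494, -3.101, -0.002]
ft_force: [-2.7, 1.7, 5.6]
width: 0.0229
grasp_force: 78.5
```

```bash
cat > fit2.py <<'E'
from h import *
from scipy.optimize import least_squares
S=[json.loads(l) for l in open('log.jsonl')]
D=np.array([5.2,5.4,2.62,.8,.79,.84])
A_=lambda s:(lambda R:np.degrees(np.arctan2(-R[:,2]@XW,-R[2,2])))(Ro.from_rotvec(s['orientation']).as_matrix())
base=[s for s in S if s['tag'][0] in'bf'];ba=np.radians([A_(s) for s in base])
fq=np.polyfit(ba,np.array([s['joints'] for s in base]),4)
W=lambda s:-(np.array(s['joint_torque'])+D*s['qvel'])
ft=np.polyfit(ba,np.array([W(s) for s in base]),4)
dfq=lambda a:sum(fq[i]*(4-i)*a**(3-i) for i in range(4))
ev=lambda c,a:sum(c[i]*a**(4-i) for i in range(5))
rows=[]
for s in S:
    if s['tag'][0] in'gh' and s['tag']!='h-45':
        a=np.radians(A_(s));T=(W(s)-ev(ft,a))@dfq(a);h=s['tag'][0]=='h'
        rows.append((np.degrees(a),-1 if s['tag'][1]=='-' and not h else 1,T,h));print(s['tag'],rows[-1][0].round(1),T.round(3))
r=np.array(rows,float)
wa=r[:,0]+r[:,3]*85.0   # wheel angle in first-grasp gripper angle; regrasp at -45 after leaving at +40
for mode in('A.28','A.24','A.33','free','nooff'):
    def f(v):
        A={'A':float(mode[1:]) if mode[0]=='A' else 0}.get(mode[0],v[0])
        return A*np.sin(np.radians(wa+v[1]))-v[2]*r[:,1]+v[3]*(mode!='nooff')-r[:,2]
    o=least_squares(f,[.28,40,.38,0]);print(mode,o.x.round(3),'rms',np.sqrt(np.mean(o.fun**2)).round(4),o.fun.round(3))
E
python3 -c "from h import *;log('h0')"; python3 fit2.py
```

```text
h0 [-3.700e-02 -1.470e-01  1.885e+00  1.000e-03  1.405e+00 -1.292e+00] [0.5252 0.0553 0.1843] [ -1.01 -28.69 -34.13  -0.25  -1.12   0.12] 78.5
g+40 39.9 -0.205
g-20 19.8 0.623
g-0 -0.2 0.597
g--20 -20.2 0.481
g--40 -40.1 0.284
g+-20 -20.0 -0.391
g+0 0.0 -0.319
g+20 20.0 -0.282
g+40 39.9 -0.203
h-22 -22.4 -0.081
h0 0.1 -0.161
A.28 [2.8000e-01 1.9295e+01 4.3800e-01 1.8000e-02] rms 0.0387 [ 0.026  0.009 -0.05  -0.03   0.071 -0.032 -0.008  0.039  0.024 -0.061
  0.013]
A.24 [ 0.28  13.027  0.432  0.053] rms 0.0418 [ 0.018 -0.007 -0.059 -0.026  0.092 -0.017 -0.006  0.034  0.016 -0.065
  0.02 ]
A.33 [ 0.28  25.72   0.443 -0.028] rms 0.0385 [ 0.035  0.027 -0.041 -0.035  0.048 -0.047 -0.009  0.048  0.033 -0.059
 -0.001]
free [ 3.0700e-01  2.2942e+01  4.4000e-01 -7.0000e-03] rms 0.0381 [ 0.031  0.019 -0.045 -0.033  0.059 -0.041 -0.009  0.044  0.029 -0.06
  0.006]
nooff [ 0.301 21.847  0.44   0.   ] rms 0.0381 [ 0.03   0.018 -0.046 -0.032  0.061 -0.04  -0.009  0.043  0.028 -0.059
  0.009]
```

Request:
servo_tool([
  {"x":0.0022,"y":-0.00072,"z":-9e-05,"rx":0.702,"ry":2.137,"rz":0,"claw":0},
  {"x":0.0022,"y":-0.00072,"z":-9e-05,"rx":0.702,"ry":2.137,"rz":0,"claw":0},
  {"x":0.00219,"y":-0.00072,"z":-0.00027,"rx":0.702,"ry":2.137,"rz":0,"claw":0},
  {"x":0.00219,"y":-0.00072,"z":-0.00027,"rx":0.702,"ry":2.137,"rz":0,"claw":0},
  {"x":0.00216,"y":-0.00071,"z":-0.00045,"rx":0.702,"ry":2.137,"rz":0,"claw":0},
  {"x":0.00216,"y":-0.00071,"z":-0.00045,"rx":0.702,"ry":2.137,"rz":0,"claw":0},
  {"x":0.00212,"y":-0.0007,"z":-0.00063,"rx":0.702,"ry":2.137,"rz":0,"claw":0},
  {"x":0.00212,"y":-0.0007,"z":-0.00063,"rx":0.702,"ry":2.137,"rz":0,"claw":0},
  {"x":0.00207,"y":-0.00068,"z":-0.0008,"rx":0.702,"ry":2.137,"rz":0,"claw":0},
  {"x":0.00207,"y":-0.00068,"z":-0.0008,"rx":0.702,"ry":2.137,"rz":0,"claw":0},
])

```text
time_s: 36.8
tcp_pos: [0.5468, 0.0483, 0.1797]
orientation: [-0.432, -2.717, -0.089]
ft_force: [-1.2, 2.3, 4.6]
width: 0.0229
grasp_force: 78.4
```

```bash
python3 -c "from h import *;log('h22')"
```

```text
h22 [-0.092  0.161  1.621  0.088  1.744 -1.349] [0.5468 0.0483 0.1797] [-1.620e+00 -4.024e+01 -3.237e+01 -4.000e-02 -5.000e-02 -0.000e+00] 78.4
```

Request:
servo_tool([
  {"x":0.002,"y":-0.00065,"z":-0.00097,"rx":0.702,"ry":2.137,"rz":0,"claw":0},
  {"x":0.002,"y":-0.00065,"z":-0.00097,"rx":0.702,"ry":2.137,"rz":0,"claw":0},
  {"x":0.00192,"y":-0.00063,"z":-0.00113,"rx":0.702,"ry":2.137,"rz":0,"claw":0},
  {"x":0.00192,"y":-0.00063,"z":-0.00113,"rx":0.702,"ry":2.137,"rz":0,"claw":0},
  {"x":0.00183,"y":-0.0006,"z":-0.00128,"rx":0.702,"ry":2.137,"rz":0,"claw":0},
  {"x":0.00183,"y":-0.0006,"z":-0.00128,"rx":0.702,"ry":2.137,"rz":0,"claw":0},
  {"x":0.00173,"y":-0.00057,"z":-0.00143,"rx":0.702,"ry":2.137,"rz":0,"claw":0},
  {"x":0.00173,"y":-0.00057,"z":-0.00143,"rx":0.702,"ry":2.137,"rz":0,"claw":0},
  {"x":0.00162,"y":-0.00053,"z":-0.00157,"rx":0.702,"ry":2.137,"rz":0,"claw":0},
  {"x":0.00162,"y":-0.00053,"z":-0.00157,"rx":0.702,"ry":2.137,"rz":0,"claw":0},
])

```text
time_s: 38.05
tcp_pos: [0.565, 0.0424, 0.1669]
orientation: [-0.371, -2.331, -0.157]
ft_force: [-0.6, 2.8, 4.0]
width: 0.0227
grasp_force: 78.2
```

```bash
python3 -c "
from h import *;log('h45')
p,d=camera('side');cv2.imwrite('pics/s3.png',cv2.resize(p[150:260,200:360,::-1],None,fx=5,fy=5))";python3 fit2.py
```

```text
h45 [-0.125  0.457  1.387  0.156  2.07  -1.361] [0.565  0.0424 0.1669] [ -2.26 -50.42 -30.56   0.06   0.87  -0.14] 78.2
g+40 39.9 -0.205
g-20 19.8 0.623
g-0 -0.2 0.597
g--20 -20.2 0.481
g--40 -40.1 0.284
g+-20 -20.0 -0.391
g+0 0.0 -0.319
g+20 20.0 -0.282
g+40 39.9 -0.203
h-22 -22.4 -0.081
h0 0.1 -0.161
h22 22.6 -0.273
h45 45.1 -0.308
A.28 [ 2.8000e-01  2.4533e+01  4.3500e-01 -3.0000e-03] rms 0.0387 [ 0.02   0.005 -0.05  -0.028  0.072 -0.024 -0.002  0.041  0.019 -0.076
 -0.012  0.043 -0.009]
A.24 [2.8000e-01 2.3053e+01 4.2800e-01 1.9000e-02] rms 0.0433 [ 0.01  -0.012 -0.057 -0.022  0.092 -0.005  0.004  0.037  0.008 -0.088
 -0.019  0.046  0.008]
A.33 [ 0.28  26.024  0.443 -0.03 ] rms 0.038 [ 0.034  0.027 -0.041 -0.035  0.048 -0.047 -0.009  0.047  0.032 -0.061
 -0.003  0.039 -0.031]
free [ 3.1100e-01  2.5492e+01  4.4000e-01 -1.9000e-02] rms 0.0376 [ 0.029  0.019 -0.044 -0.032  0.057 -0.038 -0.006  0.045  0.027 -0.067
 -0.007  0.041 -0.022]
nooff [ 0.289 23.563  0.44   0.   ] rms 0.0385 [ 0.024  0.016 -0.042 -0.024  0.073 -0.031 -0.006  0.041  0.022 -0.07
 -0.005  0.051 -0.004]
```

View pics/s3.png

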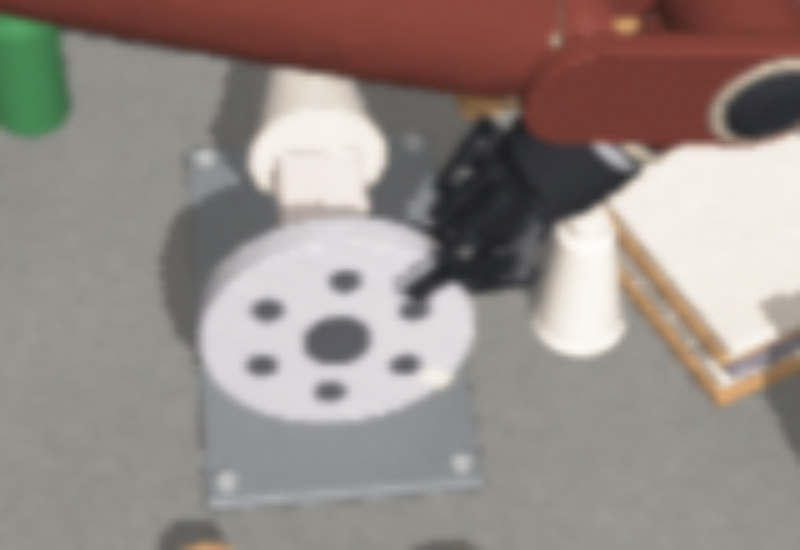

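The tape is now at (435,378), lower right, and the grip holds at (415,290). The heavy side is about 25° short of straight down, so I regrasp further back.

Request:
servo_tool([
  {"x":0,"y":0,"z":0,"rx":0,"ry":0,"rz":0,"claw":0.06},
  {"x":0,"y":0,"z":0,"rx":0,"ry":0,"rz":0,"claw":0.06},
  {"x":0,"y":0,"z":0,"rx":0,"ry":0,"rz":0,"claw":0.06},
  {"x":0,"y":0,"z":0,"rx":0,"ry":0,"rz":0,"claw":0.06},
  {"x":0,"y":0,"z":0,"rx":0,"ry":0,"rz":0,"claw":0.06},
  {"x":-0.00748,"y":0.00246,"z":0.00661,"rx":-3.12,"ry":-9.5,"rz":0,"claw":0.06},
  {"x":-0.00846,"y":0.00278,"z":0.00514,"rx":-3.12,"ry":-9.5,"rz":0,"claw":0.06},
  {"x":-0.00918,"y":0.00302,"z":0.00352,"rx":-3.12,"ry":-9.5,"rz":0,"claw":0.06},
  {"x":-0.00962,"y":0.00316,"z":0.00179,"rx":-3.12,"ry":-9.5,"rz":0,"claw":0.06},
  {"x":-0.00977,"y":0.00321,"z":0,"rx":-3.12,"ry":-9.5,"rz":0,"claw":0.06},
])

```text
time_s: 39.35
tcp_pos: [0.52, 0.0569, 0.1846]
orientation: [0.48, 3.009, -0.021]
ft_force: [-1.5, 0.8, 0.9]
width: 0.06
grasp_force: 0.0
```

Request:
servo_tool([
  {"x":-0.00962,"y":0.00316,"z":-0.00179,"rx":-3.12,"ry":-9.5,"rz":0,"claw":0.06},
  {"x":-0.00918,"y":0.00302,"z":-0.00352,"rx":-3.12,"ry":-9.5,"rz":0,"claw":0.06},
  {"x":0,"y":0,"z":0,"rx":0,"ry":0,"rz":0,"claw":0.06},
  {"x":0,"y":0,"z":0,"rx":0,"ry":0,"rz":0,"claw":0.04},
  {"x":0,"y":0,"z":0,"rx":0,"ry":0,"rz":0,"claw":0},
  {"x":0,"y":0,"z":0,"rx":0,"ry":0,"rz":0,"claw":0},
  {"x":0,"y":0,"z":0,"rx":0,"ry":0,"rz":0,"claw":0},
  {"x":0,"y":0,"z":0,"rx":0,"ry":0,"rz":0,"claw":0},
  {"x":0,"y":0,"z":0,"rx":0,"ry":0,"rz":0,"claw":0},
  {"x":0,"y":0,"z":0,"rx":0,"ry":0,"rz":0,"claw":0},
], grip_force=80)

```text
time_s: 40.6
tcp_pos: [0.5029, 0.0625, 0.1803]
orientation: [0.426, 2.671, -0.095]
ft_force: [1.5, -2.2, 4.3]
width: 0.0227
grasp_force: 79.9
```

```bash
python3 -c "from h import *;st();log('i start')"
```

```text
t 40.6 tcp [0.5029 0.0625 0.1803] j [ 0.06 -0.47  2.19 -0.19  1.02 -1.12] w 0.0227 gf 79.9
 tool z in winder (x,y,z) [0.426, 0.0, -0.905]  tool y.YW 0.9999 -0.0008
 rel winder -0.0225 0.001 0.0553 polar deg -22.16 r 0.0597
 F 2.1 -1.6 4.3 M -0.202 -0.06 0.011  pxF.Y 0.21275780262670832
i start [ 0.065 -0.472  2.191 -0.187  1.018 -1.124] [0.5029 0.0625 0.1803] [ 6.60e-01 -1.55e+01 -3.44e+01 -2.00e-02 -9.10e-01  8.00e-02] 79.9
```

Request:
servo_tool([
  {"x":0.00203,"y":-0.00067,"z":0.0009,"rx":0.702,"ry":2.137,"rz":0,"claw":0},
  {"x":0.00203,"y":-0.00067,"z":0.0009,"rx":0.702,"ry":2.137,"rz":0,"claw":0},
  {"x":0.00209,"y":-0.00069,"z":0.00073,"rx":0.702,"ry":2.137,"rz":0,"claw":0},
  {"x":0.00209,"y":-0.00069,"z":0.00073,"rx":0.702,"ry":2.137,"rz":0,"claw":0},
  {"x":0.00214,"y":-0.0007,"z":0.00055,"rx":0.702,"ry":2.137,"rz":0,"claw":0},
  {"x":0.00214,"y":-0.0007,"z":0.00055,"rx":0.702,"ry":2.137,"rz":0,"claw":0},
  {"x":0.00217,"y":-0.00071,"z":0.00037,"rx":0.702,"ry":2.137,"rz":0,"claw":0},
  {"x":0.00217,"y":-0.00071,"z":0.00037,"rx":0.702,"ry":2.137,"rz":0,"claw":0},
  {"x":0.00219,"y":-0.00072,"z":0.00019,"rx":0.702,"ry":2.137,"rz":0,"claw":0},
  {"x":0.00219,"y":-0.00072,"z":0.00019,"rx":0.702,"ry":2.137,"rz":0,"claw":0},
])

```text
time_s: 41.85
tcp_pos: [0.5242, 0.0557, 0.185]
orientation: [0.487, 3.057, -0.01]
ft_force: [0.7, 1.2, 5.1]
width: 0.0227
grasp_force: 79.9
```

```bash
python3 -c "from h import *;log('i+')"
```

```text
i+ [-0.029 -0.18   1.914 -0.012  1.364 -1.281] [0.5242 0.0557 0.185 ] [  0.17 -26.87 -32.42   0.21   0.12   0.14] 79.9
```

Request:
servo_tool([
  {"x":0.0022,"y":-0.00072,"z":1e-05,"rx":0.702,"ry":2.137,"rz":0,"claw":0},
  {"x":0.0022,"y":-0.00072,"z":1e-05,"rx":0.702,"ry":2.137,"rz":0,"claw":0},
  {"x":0.00219,"y":-0.00072,"z":-0.00017,"rx":0.702,"ry":2.137,"rz":0,"claw":0},
  {"x":0.00219,"y":-0.00072,"z":-0.00017,"rx":0.702,"ry":2.137,"rz":0,"claw":0},
  {"x":0.00217,"y":-0.00071,"z":-0.00035,"rx":0.702,"ry":2.137,"rz":0,"claw":0},
  {"x":0.00217,"y":-0.00071,"z":-0.00035,"rx":0.702,"ry":2.137,"rz":0,"claw":0},
  {"x":0.00214,"y":-0.0007,"z":-0.00053,"rx":0.702,"ry":2.137,"rz":0,"claw":0},
  {"x":0.00214,"y":-0.0007,"z":-0.00053,"rx":0.702,"ry":2.137,"rz":0,"claw":0},
  {"x":0.0021,"y":-0.00069,"z":-0.00071,"rx":0.702,"ry":2.137,"rz":0,"claw":0},
  {"x":0.0021,"y":-0.00069,"z":-0.00071,"rx":0.702,"ry":2.137,"rz":0,"claw":0},
])

```text
time_s: 43.1
tcp_pos: [0.5458, 0.0486, 0.1808]
orientation: [-0.441, -2.764, -0.079]
ft_force: [3.6, 0.2, 4.8]
width: 0.023
grasp_force: 80.0
```

```bash
python3 -c "from h import *;log('i+')"
```

```text
i+ [-0.088  0.127  1.648  0.079  1.704 -1.345] [0.5458 0.0486 0.1808] [ -0.11 -38.11 -29.45   0.43   1.81   0.08] 80.0
```

Request:
servo_tool([
  {"x":-0.0021,"y":0.00069,"z":0.00071,"rx":-0.702,"ry":-2.137,"rz":0,"claw":0},
  {"x":-0.0021,"y":0.00069,"z":0.00071,"rx":-0.702,"ry":-2.137,"rz":0,"claw":0},
  {"x":-0.00214,"y":0.0007,"z":0.00053,"rx":-0.702,"ry":-2.137,"rz":0,"claw":0},
  {"x":-0.00214,"y":0.0007,"z":0.00053,"rx":-0.702,"ry":-2.137,"rz":0,"claw":0},
  {"x":-0.00217,"y":0.00071,"z":0.00035,"rx":-0.702,"ry":-2.137,"rz":0,"claw":0},
  {"x":-0.00217,"y":0.00071,"z":0.00035,"rx":-0.702,"ry":-2.137,"rz":0,"claw":0},
  {"x":-0.00219,"y":0.00072,"z":0.00017,"rx":-0.702,"ry":-2.137,"rz":0,"claw":0},
  {"x":-0.00219,"y":0.00072,"z":0.00017,"rx":-0.702,"ry":-2.137,"rz":0,"claw":0},
  {"x":-0.0022,"y":0.00072,"z":-1e-05,"rx":-0.702,"ry":-2.137,"rz":0,"claw":0},
  {"x":-0.0022,"y":0.00072,"z":-1e-05,"rx":-0.702,"ry":-2.137,"rz":0,"claw":0},
])

```text
time_s: 44.35
tcp_pos: [0.5243, 0.0556, 0.185]
orientation: [0.487, 3.054, -0.01]
ft_force: [4.5, -0.1, 5.0]
width: 0.0225
grasp_force: 80.0
```

```bash
python3 -c "from h import *;log('i-')"
sed -i "s/s\['tag'\]\[0\] in'gh' and s\['tag'\]!='h-45'/s['tag'][0] in'ghi' and s['tag'] not in('h-45','i start')/; s/h=s\['tag'\]\[0\]=='h'/h='ghi'.index(s['tag'][0])/; s/and not h else/and h!=1 else/; s/r\[:,3\]\*85.0/np.array([0,85,155.2])[r[:,3].astype(int)]/" fit2.py; python3 fit2.py
```

```text
i- [-0.029 -0.182  1.916 -0.013  1.36  -1.281] [0.5243 0.0556 0.185 ] [ 3.300e-01 -2.444e+01 -3.180e+01  4.700e-01  1.380e+00  2.000e-02] 80.0
g+40 39.9 -0.205
g-20 19.8 0.623
g-0 -0.2 0.597
g--20 -20.2 0.481
g--40 -40.1 0.284
g+-20 -20.0 -0.391
g+0 0.0 -0.319
g+20 20.0 -0.282
g+40 39.9 -0.203
h-22 -22.4 -0.081
h0 0.1 -0.161
h22 22.6 -0.273
h45 45.1 -0.308
i+ -2.6 -0.262
i+ 19.8 -0.436
i- -2.8 0.617
A.28 [ 0.28  12.738  0.455  0.042] rms 0.0516 [ 0.015  0.025 -0.04  -0.021  0.084 -0.057 -0.032  0.021  0.013 -0.06
  0.026  0.102  0.065 -0.08  -0.014 -0.049]
A.24 [ 0.28  12.508  0.446  0.055] rms 0.0505 [ 0.004  0.007 -0.045 -0.013  0.105 -0.032 -0.021  0.02   0.002 -0.078
  0.008  0.089  0.062 -0.068  0.013 -0.054]
A.33 [ 0.28  12.964  0.465  0.027] rms 0.0587 [ 0.029  0.048 -0.032 -0.031  0.057 -0.088 -0.046  0.023  0.028 -0.038
  0.049  0.118  0.068 -0.095 -0.049 -0.042]
free [ 0.251 12.574  0.448  0.051] rms 0.0504 [ 0.007  0.011 -0.044 -0.015  0.1   -0.038 -0.023  0.02   0.005 -0.073
  0.013  0.093  0.063 -0.071  0.006 -0.053]
nooff [ 0.306 15.491  0.446  0.   ] rms 0.0621 [ 0.011  0.    -0.071 -0.06   0.034 -0.079 -0.045  0.014  0.01  -0.065
  0.017  0.084  0.035 -0.121 -0.066 -0.107]
```

```bash
cat >> fit2.py <<'E'
print('--- ft')
G=[s for s in S if s['tag'][0] in'ghi' and s['tag'] not in('h-45','i start')]
def ftT(s,L,c=C):
    F,M=np.array(s['ft_force']),np.array(s['moment']);R=Ro.from_rotvec(s['orientation']).as_matrix()
    return (M+np.cross(np.array(s['tcp_pos'])-c-L*R[:,2],F))@YW
a0=np.array([ftT(s,0) for s in G]);a1=np.array([ftT(s,1) for s in G])-a0
L=np.linalg.lstsq(np.c_[a1,np.ones(len(a1))],r[:,2]-a0,rcond=None)[0];print('L,off',L)
for L_ in(L[0],.16,.2):print(L_.__round__(3),(a0+a1*L_-r[:,2]).round(3))
# fit L, A, phase, friction from ft alone
o=least_squares(lambda v:v[0]*np.sin(np.radians(wa+v[1]))-v[2]*r[:,1]-a0-a1*v[3],[.28,20,.38,.18]);print('ft only',o.x.round(3),np.sqrt(np.mean(o.fun**2)).round(3),o.fun.round(2))
# work fit with per-grasp offset
gi=r[:,3].astype(int)
for A in(.24,.27,.3,.33,.37):
    o=least_squares(lambda v:A*np.sin(np.radians(wa+v[0]))-v[1]*r[:,1]+v[2:][gi]-r[:,2],[20,.4,0,0,0]);print('perg',A,o.x.round(3),np.sqrt(np.mean(o.fun**2)).round(4))
# residual wrench: F (winder) and joint-torque-derived offsets
for s in G: F=np.array(s['ft_force']);print(s['tag'],(F@XW).round(1),(F@YW).round(1),F[2].round(1))
E
python3 fit2.py | sed -n '/--- ft/,$p'
```

```text
--- ft
L,off [0.20971679 0.06336776]
0.21 [-0.185 -0.21  -0.176  0.164  0.316  0.456  0.184 -0.154 -0.333  0.126
 -0.054 -0.212 -0.433 -0.082 -0.166 -0.255]
0.16 [-0.169 -0.316 -0.246  0.102  0.337  0.488  0.207 -0.106 -0.294  0.242
  0.1   -0.037 -0.24  -0.109 -0.245 -0.479]
0.2 [-0.182 -0.23  -0.189  0.152  0.32   0.462  0.188 -0.144 -0.325  0.149
 -0.024 -0.178 -0.395 -0.088 -0.182 -0.298]
ft only [  0.167 112.004   0.353   0.204] 0.183 [ 0.11  0.08  0.09 -0.12 -0.09 -0.25 -0.07  0.2   0.26 -0.39 -0.2   0.01
  0.22 -0.17  0.1  -0.15]
perg 0.24 [ 3.2548e+01  4.3600e-01 -1.6000e-02  6.1000e-02  1.7000e-01] 0.0399
perg 0.27 [34.255  0.439 -0.038  0.047  0.185] 0.0349
perg 0.3 [ 3.603e+01  4.410e-01 -6.100e-02  3.400e-02  2.010e-01] 0.0313
perg 0.33 [ 3.7858e+01  4.4300e-01 -8.5000e-02  2.3000e-02  2.2000e-01] 0.0296
perg 0.37 [ 4.0337e+01  4.4500e-01 -1.2000e-01  9.0000e-03  2.4800e-01] 0.0308
g+40 -1.8 6.1 -1.6
g-20 0.9 6.3 -3.7
g-0 1.4 5.9 -4.9
g--20 3.2 6.4 -5.1
g--40 3.9 5.5 -5.3
g+-20 0.8 5.7 -4.1
g+0 -0.5 5.7 -3.3
g+20 -2.1 5.2 -2.9
g+40 -3.1 5.5 -2.5
h-22 -4.1 -0.4 4.0
h0 -3.1 0.7 5.6
h22 -1.9 1.8 4.6
h45 -1.5 2.5 4.0
i+ 0.3 1.3 5.1
i+ 3.4 1.3 4.8
i- 4.3 1.3 5.0
```

```bash
cat >> fit2.py <<'E'
print('--- ft2')
bm=np.array([np.array(s['moment'])@YW for s in base]);ab=np.array([A_(s) for s in base])
print(ab.round(0),bm.round(3));k=np.linalg.lstsq(np.c_[np.sin(np.radians(ab)),np.ones(len(ab))],bm,rcond=None)[0];print(k)
b0=k[0]*np.sin(np.radians(r[:,0]))+k[1];a0=a0-b0
L=np.linalg.lstsq(np.c_[a1],r[:,2]-a0,rcond=None)[0];print('L',L)
print('ft-work',(a0+a1*L[0]-r[:,2]).round(3))
for Lf in(None,L[0]):
  for per in(0,1):
    f=lambda v:v[0]*np.sin(np.radians(wa+v[1]))-v[2]*r[:,1]-a0-a1*(v[3] if Lf is None else Lf)+per*v[4]
    o=least_squares(f,[.28,20,.38,.18,0]);print('ft only',Lf,per,o.x.round(3),np.sqrt(np.mean(o.fun**2)).round(3),o.fun.round(2))
E
python3 fit2.py | sed -n '/--- ft2/,$p'
```

```text
--- ft2
[ 40.  20.  -0. -20. -40. -20.   0.] [-0.289 -0.157 -0.002  0.166  0.277  0.157 -0.009]
[-0.44902855 -0.00182312]
L [0.22448717]
ft-work [ 0.1   -0.024 -0.154  0.03   0.022  0.295  0.179 -0.013 -0.054 -0.077
 -0.098 -0.09  -0.171 -0.093  0.011 -0.209]
ft only None 0 [ 0.182 55.917  0.304  0.189  0.   ] 0.064 [-0.03 -0.04  0.06 -0.06  0.03 -0.12 -0.03  0.13  0.11 -0.07 -0.04 -0.02
  0.02 -0.02  0.04 -0.03]
ft only None 1 [1.7300e-01 5.7578e+01 3.0600e-01 1.9000e-01 9.0000e-03] 0.064 [-0.03 -0.04  0.07 -0.05  0.05 -0.12 -0.03  0.13  0.1  -0.07 -0.04 -0.01
  0.02 -0.01  0.05 -0.02]
ft only 0.22448716777437314 0 [ 0.164 57.919  0.35   0.18   0.   ] 0.087 [-0.08 -0.09  0.05 -0.06  0.09 -0.15 -0.07  0.11  0.07 -0.05  0.01  0.05
  0.11 -0.08 -0.06 -0.14]
ft only 0.22448716777437314 1 [1.3000e-01 6.7128e+01 3.5200e-01 1.8000e-01 3.7000e-02] 0.082 [-0.09 -0.08  0.07 -0.03  0.14 -0.12 -0.06  0.11  0.07 -0.06  0.    0.06
  0.13 -0.04 -0.   -0.1 ]
```

```bash
cat > fit3.py <<'E'
from h import *
from scipy.optimize import least_squares
S=[json.loads(l) for l in open('log.jsonl')]
D=np.array([5.2,5.4,2.62,.8,.79,.84])
A_=lambda s:(lambda R:np.degrees(np.arctan2(-R[:,2]@XW,-R[2,2])))(Ro.from_rotvec(s['orientation']).as_matrix())
W=lambda s:-(np.array(s['joint_torque'])+D*s['qvel'])
base=[s for s in S if s['tag'][0] in'bf']
base.append(dict(joints=[-1.27799024,.0533054508,1.61417707,0,1.47599499,-.119],qvel=[0]*6,joint_torque=[0,-39.4901991,-37.1365070,0,.0039,0],orientation=[-3.0733898,-.641926,.0002]))
# kinematics of tool dir: Rz(q1)Ry(q2+q3)Rz(q4)Ry(q5)z
def zt(q): return (Ro.from_euler('z',q[0])*Ro.from_euler('y',q[1]+q[2])*Ro.from_euler('z',q[3])*Ro.from_euler('y',q[4])).apply([0,0,1])
for s in base[:2]+base[-1:]: print('zt err',(zt(s['joints'])-Ro.from_rotvec(s['orientation']).as_matrix()[:,2]).round(3))
U=lambda q:np.array([np.cos(q[1]),np.sin(q[1]),np.cos(q[1]+q[2]),np.sin(q[1]+q[2]),zt(q)[2]])
def J(q):
    q=np.array(q,float);return np.array([(U(q+e)-U(q-e))/2e-4 for e in np.eye(6)*1e-4])   # 6x5
X=np.vstack([J(s['joints']) for s in base]);y=np.hstack([W(s) for s in base])
sel=np.tile([0,1,1,1,1,0],len(base)).astype(bool)
c,res,_,_=np.linalg.lstsq(X[sel],y[sel],rcond=None);print('grav',c.round(3));print('res',(X[sel]@c-y[sel]).reshape(-1,4).round(2))
ba=np.radians([A_(s) for s in base[:7]]);fq=np.polyfit(ba,np.array([s['joints'] for s in base[:7]]),4)
dfq=lambda a:sum(fq[i]*(4-i)*a**(3-i) for i in range(4))
rb=[(W(s)-J(s['joints'])@c)@dfq(a) for s,a in zip(base[:7],ba)];print('free-air T',np.degrees(ba).round(),np.round(rb,3))
kb=np.polyfit(ba,rb,1)
G=[s for s in S if s['tag'][0] in'ghij' and s['tag'] not in('h-45','i start')]
rows=[]
for s in G:
    a=np.radians(A_(s));g='ghij'.index(s['tag'][0])
    T=(W(s)-J(s['joints'])@c)@dfq(a)-np.polyval(kb,a)
    rows.append((np.degrees(a),-1 if s['tag'][1]=='-' and g!=1 else 1,T,g));print(s['tag'],rows[-1][0].round(1),T.round(3))
r=np.array(rows,float);gi=r[:,3].astype(int);wa=r[:,0]+np.array([0,85,155.2,155.2])[gi]
for m in('free','nooff',.26,.3,.34):
    f=lambda v:(m if type(m)==float else v[0])*np.sin(np.radians(wa+v[1]))-v[2]*r[:,1]+v[3]*(m!='nooff')-r[:,2]
    o=least_squares(f,[.28,20,.4,0]);print(m,o.x.round(3),np.sqrt(np.mean(o.fun**2)).round(4),o.fun.round(3))
for A in(.24,.28,.32,.36):
    o=least_squares(lambda v:A*np.sin(np.radians(wa+v[0]))-v[1]*r[:,1]+v[2:][gi]-r[:,2],[20,.4,0,0,0]);print('perg',A,o.x.round(3),np.sqrt(np.mean(o.fun**2)).round(4))
E
python3 fit3.py
```

```text
zt err [-0.  0.  0.]
zt err [ 0. -0.  0.]
zt err [-0. -0.  0.]
grav [-4.4038e+01  2.7000e-02 -3.7886e+01  6.6480e+00 -3.1480e+00]
res [[-0.02 -0.06  0.    0.02]
 [-0.02  0.03  0.    0.01]
 [-0.01  0.05  0.    0.01]
 [-0.03  0.03  0.   -0.  ]
 [-0.1  -0.01  0.01 -0.01]
 [ 0.1   0.02 -0.   -0.02]
 [ 0.12  0.03 -0.   -0.01]
 [-0.06 -0.07 -0.   -0.  ]]
free-air T [ 40.  20.  -0. -20. -40. -20.   0.] [-0.031  0.022  0.033  0.037  0.047 -0.051 -0.075]
g+40 39.9 -0.249
g-20 19.8 0.597
g-0 -0.2 0.538
g--20 -20.2 0.451
g--40 -40.1 0.322
g+-20 -20.0 -0.391
g+0 0.0 -0.341
g+20 20.0 -0.271
g+40 39.9 -0.25
h-22 -22.4 -0.15
h0 0.1 -0.236
h22 22.6 -0.286
h45 45.1 -0.43
i+ -2.6 -0.452
i+ 19.8 -0.573
i- -2.8 0.399
free [ 0.258 30.006  0.432 -0.033] 0.0254 [ 0.027 -0.001 -0.011 -0.008  0.031 -0.029  0.004  0.004  0.027 -0.058
  0.004 -0.005  0.052 -0.024 -0.002 -0.011]
nooff [ 0.221 30.299  0.434  0.   ] 0.0346 [ 0.024  0.006  0.006  0.021  0.074 -0.003  0.018  0.008  0.024 -0.063
  0.002  0.001  0.07   0.008  0.045  0.025]
0.26 [ 0.28  29.924  0.432 -0.034] 0.0254 [ 0.027 -0.    -0.011 -0.009  0.03  -0.03   0.004  0.004  0.028 -0.057
  0.005 -0.005  0.052 -0.025 -0.003 -0.011]
0.3 [ 0.28  28.332  0.44  -0.048] 0.0301 [ 0.04   0.019 -0.004 -0.016  0.009 -0.053 -0.005  0.007  0.04  -0.038
  0.023  0.007  0.052 -0.04  -0.034 -0.009]
0.34 [ 0.28  27.037  0.448 -0.061] 0.0406 [ 0.053  0.039  0.003 -0.023 -0.012 -0.076 -0.014  0.011  0.053 -0.02
  0.041  0.019  0.053 -0.055 -0.065 -0.007]
perg 0.24 [ 4.2069e+01  4.2600e-01 -6.4000e-02  6.0000e-03  2.2000e-02] 0.0219
perg 0.28 [ 4.4728e+01  4.2900e-01 -9.8000e-02 -6.0000e-03  4.9000e-02] 0.0146
perg 0.32 [ 4.7335e+01  4.3000e-01 -1.3300e-01 -1.7000e-02  7.9000e-02] 0.0128
perg 0.36 [ 4.9838e+01  4.3200e-01 -1.6900e-01 -2.5000e-02  1.1100e-01] 0.0179
```

```bash
python3 - <<'E'
s=open('fit3.py').read()
s=s.replace("W=lambda s:-(np.array(s['joint_torque'])+D*s['qvel'])","W=lambda s:-(np.array(s['joint_torque'])+D*s['qvel'])\nW0=lambda s:-np.array(s['joint_torque'])")
s=s.replace("c,res,_,_=np","""Xd=np.vstack([np.diag(s['qvel']) for s in base])[:,1:5];y0=np.hstack([W0(s) for s in base])
cc=np.linalg.lstsq(np.c_[X,Xd][sel],y0[sel],rcond=None)[0];D[1:5]=cc[5:];print('D',D.round(2));y=np.hstack([W(s) for s in base])
c,res,_,_=np""")
s=s.replace("print(s['tag'],rows[-1]","None and print(s['tag'],rows[-1]")
open('fit3.py','w').write(s)
E
python3 fit3.py
```

```text
zt err [-0.  0.  0.]
zt err [ 0. -0.  0.]
zt err [-0. -0.  0.]
D [5.2  5.07 2.58 0.82 0.81 0.84]
grav [-4.4051e+01  1.1000e-02 -3.7905e+01  6.7440e+00 -3.1470e+00]
res [[-0.04 -0.07  0.    0.02]
 [ 0.04  0.02 -0.    0.01]
 [ 0.04  0.05 -0.    0.  ]
 [ 0.02  0.02 -0.   -0.01]
 [-0.07 -0.02 -0.   -0.01]
 [ 0.02  0.03 -0.   -0.01]
 [ 0.04  0.04 -0.   -0.  ]
 [-0.06 -0.07 -0.   -0.  ]]
free-air T [ 40.  20.  -0. -20. -40. -20.   0.] [-0.023 -0.023 -0.01   0.005  0.038  0.01  -0.006]
free [ 2.5000e-01  3.0163e+01  3.7700e-01 -1.5000e-02] 0.023 [ 0.028 -0.001 -0.007 -0.009  0.013 -0.014  0.005  0.002  0.028 -0.052
 -0.006 -0.013  0.052 -0.026 -0.003  0.003]
nooff [ 0.233 30.301  0.378  0.   ] 0.0254 [ 0.026  0.003  0.001  0.005  0.032 -0.002  0.011  0.004  0.027 -0.055
 -0.007 -0.011  0.06  -0.012  0.018  0.02 ]
0.26 [ 2.8000e-01  2.9712e+01  3.7900e-01 -1.9000e-02] 0.0233 [ 0.031  0.004 -0.005 -0.011  0.008 -0.02   0.003  0.003  0.032 -0.047
 -0.002 -0.011  0.052 -0.03  -0.011  0.004]
0.3 [ 0.28  28.129  0.387 -0.032] 0.0301 [ 0.044  0.024  0.002 -0.018 -0.013 -0.043 -0.006  0.006  0.044 -0.029
  0.016  0.001  0.052 -0.045 -0.041  0.005]
0.34 [ 0.28  26.844  0.395 -0.046] 0.0417 [ 0.057  0.043  0.009 -0.025 -0.034 -0.066 -0.016  0.009  0.057 -0.01
  0.035  0.013  0.053 -0.059 -0.072  0.007]
perg 0.24 [ 4.2984e+01  3.7300e-01 -5.2000e-02  2.6000e-02  4.1000e-02] 0.0173
perg 0.28 [ 4.5782e+01  3.7500e-01 -8.6000e-02  1.4000e-02  6.9000e-02] 0.0111
perg 0.32 [ 4.8496e+01  3.7700e-01 -1.2200e-01  4.0000e-03  1.0000e-01] 0.0127
perg 0.36 [ 5.1076e+01  3.7800e-01 -1.5900e-01 -3.0000e-03  1.3300e-01] 0.0201
```

Request:
servo_tool([
  {"x":-0.00219,"y":0.00072,"z":-0.00019,"rx":-0.702,"ry":-2.137,"rz":0,"claw":0},
  {"x":-0.00219,"y":0.00072,"z":-0.00019,"rx":-0.702,"ry":-2.137,"rz":0,"claw":0},
  {"x":-0.00217,"y":0.00071,"z":-0.00037,"rx":-0.702,"ry":-2.137,"rz":0,"claw":0},
  {"x":-0.00217,"y":0.00071,"z":-0.00037,"rx":-0.702,"ry":-2.137,"rz":0,"claw":0},
  {"x":-0.00214,"y":0.0007,"z":-0.00055,"rx":-0.702,"ry":-2.137,"rz":0,"claw":0},
  {"x":-0.00214,"y":0.0007,"z":-0.00055,"rx":-0.702,"ry":-2.137,"rz":0,"claw":0},
  {"x":-0.00209,"y":0.00069,"z":-0.00073,"rx":-0.702,"ry":-2.137,"rz":0,"claw":0},
  {"x":-0.00209,"y":0.00069,"z":-0.00073,"rx":-0.702,"ry":-2.137,"rz":0,"claw":0},
  {"x":-0.00203,"y":0.00067,"z":-0.0009,"rx":-0.702,"ry":-2.137,"rz":0,"claw":0},
  {"x":-0.00203,"y":0.00067,"z":-0.0009,"rx":-0.702,"ry":-2.137,"rz":0,"claw":0},
])

```text
time_s: 45.6
tcp_pos: [0.5027, 0.0626, 0.1802]
orientation: [0.426, 2.67, -0.095]
ft_force: [2.8, -1.7, 7.0]
width: 0.0225
grasp_force: 80.1
```

```bash
python3 -c "from h import *;log('i-')"; python3 fit3.py | tail -9
```

```text
i- [ 0.065 -0.473  2.192 -0.188  1.017 -1.123] [0.5027 0.0626 0.1802] [ 6.000e-01 -1.327e+01 -3.301e+01  4.000e-01 -2.000e-02 -9.000e-02] 80.1
 -0.    -0.008  0.056 -0.026 -0.007  0.016 -0.027]
0.3 [ 0.28  27.624  0.39  -0.03 ] 0.0295 [ 0.043  0.026  0.004 -0.016 -0.011 -0.046 -0.009  0.004  0.043 -0.029
  0.017  0.003  0.054 -0.043 -0.039  0.012 -0.015]
0.34 [ 0.28  26.734  0.396 -0.045] 0.0405 [ 0.056  0.044  0.009 -0.024 -0.034 -0.067 -0.016  0.009  0.057 -0.01
  0.035  0.013  0.053 -0.059 -0.071  0.009 -0.004]
perg 0.24 [ 4.1784e+01  3.7700e-01 -4.8000e-02  2.6000e-02  4.8000e-02] 0.0191
perg 0.28 [ 4.5074e+01  3.7700e-01 -8.4000e-02  1.3000e-02  7.2000e-02] 0.0118
perg 0.32 [ 4.837e+01  3.770e-01 -1.220e-01  4.000e-03  1.000e-01] 0.0124
perg 0.36 [ 5.1554e+01  3.7700e-01 -1.6100e-01 -2.0000e-03  1.3200e-01] 0.0197
```

Request:
servo_tool([
  {"x":-0.00176,"y":0.00058,"z":-0.0009,"rx":-0.624,"ry":-1.9,"rz":0,"claw":0},
  {"x":-0.00173,"y":0.00057,"z":-0.00097,"rx":-0.624,"ry":-1.9,"rz":0,"claw":0},
  {"x":-0.00169,"y":0.00056,"z":-0.00103,"rx":-0.624,"ry":-1.9,"rz":0,"claw":0},
  {"x":-0.00166,"y":0.00055,"z":-0.00109,"rx":-0.624,"ry":-1.9,"rz":0,"claw":0},
  {"x":-0.00162,"y":0.00053,"z":-0.00115,"rx":-0.624,"ry":-1.9,"rz":0,"claw":0},
  {"x":-0.00158,"y":0.00052,"z":-0.00121,"rx":-0.624,"ry":-1.9,"rz":0,"claw":0},
  {"x":-0.00154,"y":0.00051,"z":-0.00127,"rx":-0.624,"ry":-1.9,"rz":0,"claw":0},
  {"x":-0.0015,"y":0.00049,"z":-0.00132,"rx":-0.624,"ry":-1.9,"rz":0,"claw":0},
  {"x":-0.00145,"y":0.00048,"z":-0.00138,"rx":-0.624,"ry":-1.9,"rz":0,"claw":0},
  {"x":-0.00141,"y":0.00046,"z":-0.00143,"rx":-0.624,"ry":-1.9,"rz":0,"claw":0},
])

```text
time_s: 46.85
tcp_pos: [0.4862, 0.068, 0.169]
orientation: [0.372, 2.328, -0.156]
ft_force: [-5.9, -2.6, 10.9]
width: 0.023
grasp_force: 81.1
```

```bash
python3 -c "from h import *;log('i-')"
```

```text
i- [ 0.181 -0.673  2.428 -0.532  0.735 -0.794] [0.4862 0.068  0.169 ] [  0.05  -5.01 -32.79   0.15  -1.47  -0.27] 81.1
```

Request:
servo_tool([
  {"x":0.00162,"y":-0.00053,"z":0.00157,"rx":0.702,"ry":2.137,"rz":0,"claw":0},
  {"x":0.00162,"y":-0.00053,"z":0.00157,"rx":0.702,"ry":2.137,"rz":0,"claw":0},
  {"x":0.00173,"y":-0.00057,"z":0.00143,"rx":0.702,"ry":2.137,"rz":0,"claw":0},
  {"x":0.00173,"y":-0.00057,"z":0.00143,"rx":0.702,"ry":2.137,"rz":0,"claw":0},
  {"x":0.00183,"y":-0.0006,"z":0.00128,"rx":0.702,"ry":2.137,"rz":0,"claw":0},
  {"x":0.00183,"y":-0.0006,"z":0.00128,"rx":0.702,"ry":2.137,"rz":0,"claw":0},
  {"x":0.00192,"y":-0.00063,"z":0.00113,"rx":0.702,"ry":2.137,"rz":0,"claw":0},
  {"x":0.00192,"y":-0.00063,"z":0.00113,"rx":0.702,"ry":2.137,"rz":0,"claw":0},
  {"x":0.002,"y":-0.00065,"z":0.00097,"rx":0.702,"ry":2.137,"rz":0,"claw":0},
  {"x":0.002,"y":-0.00065,"z":0.00097,"rx":0.702,"ry":2.137,"rz":0,"claw":0},
])

```text
time_s: 48.1
tcp_pos: [0.5044, 0.062, 0.1808]
orientation: [0.432, 2.717, -0.088]
ft_force: [-1.6, 0.1, 7.7]
width: 0.0231
grasp_force: 80.6
```

```bash
python3 -c "from h import *;log('i+')"
```

```text
i+ [ 0.053 -0.441  2.16  -0.16   1.058 -1.15 ] [0.5044 0.062  0.1808] [  0.14 -16.01 -32.44   0.24  -0.93   0.38] 80.6
```

Request:
servo_tool([
  {"x":0.00207,"y":-0.00068,"z":0.0008,"rx":0.702,"ry":2.137,"rz":0,"claw":0},
  {"x":0.00207,"y":-0.00068,"z":0.0008,"rx":0.702,"ry":2.137,"rz":0,"claw":0},
  {"x":0.00212,"y":-0.0007,"z":0.00063,"rx":0.702,"ry":2.137,"rz":0,"claw":0},
  {"x":0.00212,"y":-0.0007,"z":0.00063,"rx":0.702,"ry":2.137,"rz":0,"claw":0},
  {"x":0.00216,"y":-0.00071,"z":0.00045,"rx":0.702,"ry":2.137,"rz":0,"claw":0},
  {"x":0.00216,"y":-0.00071,"z":0.00045,"rx":0.702,"ry":2.137,"rz":0,"claw":0},
  {"x":0.00219,"y":-0.00072,"z":0.00027,"rx":0.702,"ry":2.137,"rz":0,"claw":0},
  {"x":0.00219,"y":-0.00072,"z":0.00027,"rx":0.702,"ry":2.137,"rz":0,"claw":0},
  {"x":0.0022,"y":-0.00072,"z":9e-05,"rx":0.702,"ry":2.137,"rz":0,"claw":0},
  {"x":0.0022,"y":-0.00072,"z":9e-05,"rx":0.702,"ry":2.137,"rz":0,"claw":0},
])

```text
time_s: 49.35
tcp_pos: [0.5262, 0.0549, 0.1848]
orientation: [0.493, 3.101, -0.0]
ft_force: [1.4, 0.2, 6.5]
width: 0.0228
grasp_force: 80.4
```

```bash
python3 -c "from h import *;log('i+')"
```

```text
i+ [-0.037 -0.147  1.884 -0.     1.402 -1.292] [0.5262 0.0549 0.1848] [ -0.37 -27.38 -30.98   0.54   0.42   0.34] 80.4
```

Request:
servo_tool([
  {"x":0.0022,"y":-0.00072,"z":-9e-05,"rx":0.702,"ry":2.137,"rz":0,"claw":0},
  {"x":0.0022,"y":-0.00072,"z":-9e-05,"rx":0.702,"ry":2.137,"rz":0,"claw":0},
  {"x":0.00219,"y":-0.00072,"z":-0.00027,"rx":0.702,"ry":2.137,"rz":0,"claw":0},
  {"x":0.00219,"y":-0.00072,"z":-0.00027,"rx":0.702,"ry":2.137,"rz":0,"claw":0},
  {"x":0.00216,"y":-0.00071,"z":-0.00045,"rx":0.702,"ry":2.137,"rz":0,"claw":0},
  {"x":0.00216,"y":-0.00071,"z":-0.00045,"rx":0.702,"ry":2.137,"rz":0,"claw":0},
  {"x":0.00212,"y":-0.0007,"z":-0.00063,"rx":0.702,"ry":2.137,"rz":0,"claw":0},
  {"x":0.00212,"y":-0.0007,"z":-0.00063,"rx":0.702,"ry":2.137,"rz":0,"claw":0},
  {"x":0.00207,"y":-0.00068,"z":-0.0008,"rx":0.702,"ry":2.137,"rz":0,"claw":0},
  {"x":0.00207,"y":-0.00068,"z":-0.0008,"rx":0.702,"ry":2.137,"rz":0,"claw":0},
])

```text
time_s: 50.6
tcp_pos: [0.5476, 0.048, 0.1798]
orientation: [-0.433, -2.72, -0.088]
ft_force: [3.4, 0.3, 5.8]
width: 0.0228
grasp_force: 80.6
```

```bash
python3 -c "from h import *;log('i+')"
```

```text
i+ [-0.092  0.161  1.62   0.087  1.742 -1.349] [0.5476 0.048  0.1798] [ -0.52 -38.97 -29.42   0.45   1.38   0.07] 80.6
```

Request:
servo_tool([
  {"x":0.002,"y":-0.00065,"z":-0.00097,"rx":0.702,"ry":2.137,"rz":0,"claw":0},
  {"x":0.002,"y":-0.00065,"z":-0.00097,"rx":0.702,"ry":2.137,"rz":0,"claw":0},
  {"x":0.00192,"y":-0.00063,"z":-0.00113,"rx":0.702,"ry":2.137,"rz":0,"claw":0},
  {"x":0.00192,"y":-0.00063,"z":-0.00113,"rx":0.702,"ry":2.137,"rz":0,"claw":0},
  {"x":0.00183,"y":-0.0006,"z":-0.00128,"rx":0.702,"ry":2.137,"rz":0,"claw":0},
  {"x":0.00183,"y":-0.0006,"z":-0.00128,"rx":0.702,"ry":2.137,"rz":0,"claw":0},
  {"x":0.00173,"y":-0.00057,"z":-0.00143,"rx":0.702,"ry":2.137,"rz":0,"claw":0},
  {"x":0.00173,"y":-0.00057,"z":-0.00143,"rx":0.702,"ry":2.137,"rz":0,"claw":0},
  {"x":0.00162,"y":-0.00053,"z":-0.00157,"rx":0.702,"ry":2.137,"rz":0,"claw":0},
  {"x":0.00162,"y":-0.00053,"z":-0.00157,"rx":0.702,"ry":2.137,"rz":0,"claw":0},
])

```text
time_s: 51.85
tcp_pos: [0.5658, 0.0421, 0.1666]
orientation: [-0.372, -2.334, -0.156]
ft_force: [5.4, 1.3, 3.2]
width: 0.0227
grasp_force: 80.7
```

```bash
python3 -c "from h import *;log('i+')"
cat >> fit3.py <<'E'
print('==')
F=np.array([np.array(s['ft_force']) for s in G]);gr=T2=-r[:,2]*0+r[:,2]+.38*r[:,1]
for w,t,g in zip(wa,gr,gi):print(g,w.round(0),t.round(3),end=' | ')
print()
o=least_squares(lambda v:v[0]*np.sin(np.radians(wa+v[1]))-v[2]*r[:,1]+v[3:][gi]-r[:,2],[.28,20,.4,0,0,0]);print('perg Afree',o.x.round(3),np.sqrt(np.mean(o.fun**2)).round(4),o.fun.round(3))
cov=np.linalg.inv(o.jac[:,:].T@o.jac+1e-12*np.eye(6))*np.sum(o.fun**2)/(len(r)-6) if o.jac.shape[1]==6 else 0;print('sd',np.sqrt(np.diag(cov)).round(3))
# axle-centre error model: dx,dz times force
o=least_squares(lambda v:np.r_[v[0]*np.sin(np.radians(wa+v[1]))-v[2]*r[:,1]+v[3]+v[4]*(F@XW)+v[5]*F[:,2]+v[6]*(F@YW)-r[:,2],np.array(v[3:])*1],[.28,20,.4,0,0,0,0]);print('force-coupled',o.x.round(4),np.sqrt(np.mean(o.fun**2)).round(4))
E
python3 fit3.py | sed -n '/^free \[/,$p'
```

```text
i+ [-0.125  0.457  1.386  0.155  2.068 -1.361] [0.5658 0.0421 0.1666] [-9.000e-01 -4.950e+01 -2.751e+01  5.100e-01  2.420e+00 -3.000e-02] 80.7
free [ 2.6100e-01  2.7994e+01  3.8300e-01 -1.4000e-02] 0.0238 [ 0.03   0.008 -0.003 -0.01   0.008 -0.026 -0.002 -0.     0.031 -0.045
  0.004 -0.003  0.061 -0.021 -0.002  0.02  -0.023 -0.    -0.035 -0.005
 -0.019  0.03 ]
nooff [ 0.248 28.814  0.385  0.   ] 0.0259 [ 0.031  0.017  0.01   0.008  0.031 -0.013  0.006  0.004  0.032 -0.047
  0.002 -0.003  0.064 -0.013  0.011  0.032 -0.015  0.004 -0.031  0.003
 -0.006  0.048]
0.26 [ 2.8000e-01  2.8016e+01  3.8300e-01 -1.3000e-02] 0.0238 [ 0.03   0.008 -0.003 -0.01   0.009 -0.025 -0.002 -0.     0.031 -0.045
  0.004 -0.003  0.061 -0.021 -0.002  0.02  -0.023 -0.001 -0.035 -0.005
 -0.019  0.031]
0.3 [ 0.28  26.441  0.385 -0.027] 0.0298 [ 0.049  0.02  -0.003 -0.024 -0.019 -0.043 -0.006  0.009  0.049 -0.021
  0.028  0.015  0.069 -0.028 -0.025  0.016 -0.011  0.021 -0.029 -0.014
 -0.044 -0.009]
0.34 [ 0.28  25.137  0.387 -0.04 ] 0.0433 [ 0.067  0.032 -0.004 -0.038 -0.047 -0.062 -0.01   0.017  0.067  0.004
  0.
[... 439 characters left out ...]
0.114 | 0 -20.0 0.034 | 0 -40.0 -0.074 | 0 -20.0 0.046 | 0 0.0 0.108 | 0 20.0 0.177 | 0 40.0 0.194 | 1 63.0 0.289 | 1 85.0 0.22 | 1 108.0 0.169 | 1 130.0 0.02 | 2 153.0 0.002 | 2 175.0 -0.116 | 2 152.0 -0.032 | 2 130.0 0.11 | 2 110.0 0.164 | 2 133.0 0.105 | 2 155.0 -0.025 | 2 178.0 -0.109 | 2 200.0 -0.24 | 
perg Afree [ 2.950e-01  4.354e+01  3.760e-01 -9.000e-02 -1.000e-03  6.200e-02] 0.016 [ 0.012 -0.004 -0.004 -0.011 -0.002 -0.014  0.009  0.     0.013 -0.004
  0.013 -0.024  0.015 -0.018 -0.002  0.01  -0.017  0.027 -0.019 -0.003
 -0.019  0.042]
sd [0.013 3.51  0.005 0.018 0.015 0.018]
force-coupled [ 2.9680e-01  3.7301e+01  3.6520e-01  5.3000e-03  1.0400e-02  1.9000e-03
 -1.2700e-02] 0.0154
```

Request:
servo_tool([
  {"x":-0.00391,"y":0.00128,"z":0.00374,"rx":-1.685,"ry":-5.13,"rz":0,"claw":0},
  {"x":-0.00422,"y":0.00139,"z":0.00334,"rx":-1.685,"ry":-5.13,"rz":0,"claw":0},
  {"x":-0.0045,"y":0.00148,"z":0.0029,"rx":-1.685,"ry":-5.13,"rz":0,"claw":0},
  {"x":-0.00474,"y":0.00156,"z":0.00245,"rx":-1.685,"ry":-5.13,"rz":0,"claw":0},
  {"x":-0.00494,"y":0.00162,"z":0.00197,"rx":-1.685,"ry":-5.13,"rz":0,"claw":0},
  {"x":-0.00509,"y":0.00167,"z":0.00147,"rx":-1.685,"ry":-5.13,"rz":0,"claw":0},
  {"x":-0.0052,"y":0.00171,"z":0.00096,"rx":-1.685,"ry":-5.13,"rz":0,"claw":0},
  {"x":-0.00526,"y":0.00173,"z":0.00044,"rx":-1.685,"ry":-5.13,"rz":0,"claw":0},
  {"x":-0.00528,"y":0.00173,"z":-9e-05,"rx":-1.685,"ry":-5.13,"rz":0,"claw":0},
  {"x":-0.00525,"y":0.00172,"z":-0.00061,"rx":-1.685,"ry":-5.13,"rz":0,"claw":0},
])

```text
time_s: 53.1
tcp_pos: [0.518, 0.0577, 0.1839]
orientation: [0.469, 2.941, -0.037]
ft_force: [6.1, -1.9, 0.4]
width: 0.0231
grasp_force: 81.1
```

Request:
servo_tool([
  {"x":0,"y":0,"z":0,"rx":0,"ry":0,"rz":0,"claw":0},
  {"x":0,"y":0,"z":0,"rx":0,"ry":0,"rz":0,"claw":0},
  {"x":0,"y":0,"z":0,"rx":0,"ry":0,"rz":0,"claw":0},
  {"x":0,"y":0,"z":0,"rx":0,"ry":0,"rz":0,"claw":0},
  {"x":0,"y":0,"z":0,"rx":0,"ry":0,"rz":0,"claw":0},
  {"x":0,"y":0,"z":0,"rx":0,"ry":0,"rz":0,"claw":0},
  {"x":0,"y":0,"z":0,"rx":0,"ry":0,"rz":0,"claw":0},
  {"x":0,"y":0,"z":0,"rx":0,"ry":0,"rz":0,"claw":0},
  {"x":0,"y":0,"z":0,"rx":0,"ry":0,"rz":0,"claw":0},
  {"x":0,"y":0,"z":0,"rx":0,"ry":0,"rz":0,"claw":0},
])

```text
time_s: 54.35
tcp_pos: [0.5172, 0.058, 0.1837]
orientation: [0.47, 2.948, -0.036]
ft_force: [1.3, -0.5, 7.2]
width: 0.0228
grasp_force: 82.1
```

```bash
python3 -c "
from h import *;st();print(sense()['qvel'].round(4))
p,d=camera('side');cv2.imwrite('pics/s4.png',cv2.resize(p[150:260,200:360,::-1],None,fx=5,fy=5))"
```

```text
t 54.35 tcp [0.5172 0.058  0.1837] j [-0.01 -0.27  1.99 -0.05  1.26 -1.25] w 0.0228 gf 82.1
 tool z in winder (x,y,z) [0.157, 0.001, -0.988]  tool y.YW 0.9999 -0.001
 rel winder -0.0076 0.0012 0.0587 polar deg -7.36 r 0.0592
 F 1.38 -0.04 7.24 M 0.072 -0.761 0.165  pxF.Y 0.13583100222558542
[ 0.0001 -0.0008 -0.0004  0.0001 -0.0005  0.0009]
```

View pics/s4.png

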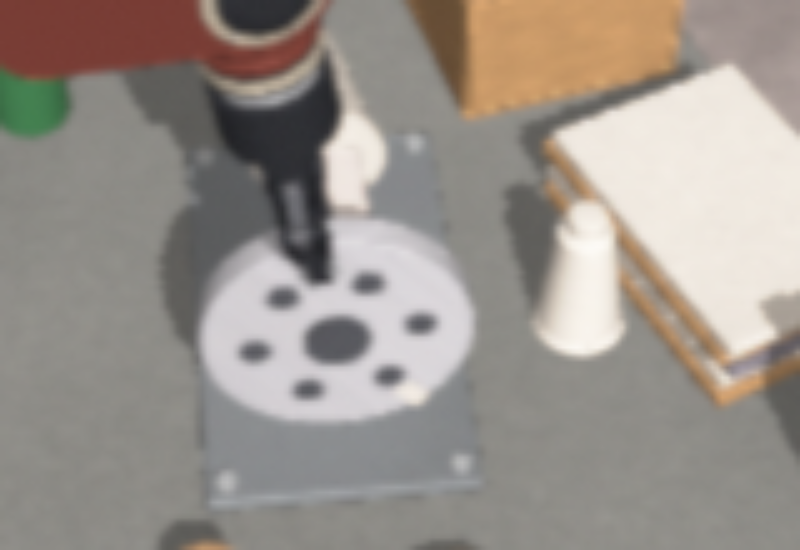

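The tape is now at (410,395), lower right, and the grip is on the rim at (318,270). A quick dimple check will show whether anything slipped between grasps.

```bash
python3 - <<'E'
from h import *
c=camera_params("side");n=YW;p0=C-.012*YW
def ang(u,v):
    u=u/5+200-.4;v=v/5+150-.4
    d=c["pose"][:3,:3]@np.array([(u-c["cx"])/c["fx"],-(v-c["cy"])/c["fy"],-1]);o=c["pose"][:3,3]
    q=o+d*((p0-o)@n)/(d@n)-p0;return np.degrees(np.arctan2(q@XW,q[2])),np.hypot(q@XW,q[2])
for k,L in dict(s2=[(360,282),(420,318),(397,371),(316,390),(256,357)],s3=[(345,280),(404,364),(331,391),(262,365),(267,309)],s4=[(368,282),(421,323),(389,376),(308,389),(255,351),(283,297)]).items():
    a=np.array([ang(*x) for x in L]);m=np.degrees(np.angle(np.exp(1j*np.radians(a[:,0]*6)).mean()))/6
    print(k,a[:,0].round(1),a[:,1].round(4).mean(),"mod60",m)
for t in((435,378),(410,395)):print('tape',ang(*t))
E
```

```text
s2 [  17.7   76.4  133.9 -165.5 -105. ] 0.05544 mod60 15.511188047047987
s3 [   7.5  125.5 -176.2 -115.   -52.5] 0.05489999999999999 mod60 5.872696073763113
s4 [  22.8   81.6  141.1 -159.6  -98.4  -36.7] 0.05521666666666667 mod60 21.785015519615555
tape (np.float64(126.72206119750518), np.float64(0.08264045114079546))
tape (np.float64(142.95451484095054), np.float64(0.08221692835463877))
```

```bash
python3 -c "
from plant import *
print(sign_off())"
```

```text
the job is handed in; nothing more can be done
None
```

I handed the job in at about 54 s with the wheel's rim gripped (about 80 N) and still. By my estimate the heavy side is within about 10° of straight down; different fits to the torque readings disagreed by some 16°, so I aimed between them. I never touched the other things on the table on purpose, but I didn't re-measure their positions, and the hand-in gave no verdict.

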